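# Change the label reels on a two-spindle unwind stand and set its brake

## Robot

A 7-joint arm with a two-finger parallel gripper is mounted at the origin on a cart in front of the work surface, level with it; the furniture and walls round the work are solid. World frame = base frame: x ahead of the robot, y to its left, z up, the work surface at z = 0. Lengths are in m, angles in rad, forces in N, time in s.
With the tool pointing down it reaches from about 0.35 to 0.9 m from the base axis. Payload 8.1 kg.
Tool frame: the origin (TCP) lies on the centre line of the jaws, within the pads' length; the fingertips stand ahead of it and the grasp point (between the pads) lies 5 mm behind it (ctrl.tcp_to_tips is the x of the fingertips in the tool frame, in m); x points along the fingers, y is the direction in which the jaws open and shut, and the axes are right-handed (so a half turn about x gives the same grasp; the last joint's range is limited). The gripper opens to 92 mm and grips with 3 to 60 N. Pads are 19 mm wide; open, the fingers measure 130 mm over their backs; the gripper's body (75 mm by 190 mm) begins 47 mm behind the grasp point.
Start: joints at [-1.44, 0.434, 0.025, 1.573, -0.012, 1.134, -0.075], TCP at [0.145, 0.608, 0.241] pointing down, gripper open.
Joint ranges: [-2.62, 2.62], [-0.44, 2.09], [-1.27, 1.32], [0.08, 2.57], [-1.32, 4.46], [0.12, 2], [-2.74, 2.74]. Speed limits (rad/s): [2.22, 2.22, 3.01, 3.01, 3.14, 3.14, 3.14].

## Interface

Orientations are given as a unit quaternion [x, y, z, w].
In Python, from rig import ctrl gives the robot as it stands.
- The arm moves only by the shell command python3 -m creep 'ROWS' [FORCE]. ROWS is JSON, a list of rows, each an object of numbers: "tx", "ty", "tz": the shift along the world's x, y, z each as a share of 0.04 m, from -1 to 1; "twist": the turn about the world's z as a share of 8 degrees, from -1 to 1; "grip": the opening, from -1 (shut) to 1 (fully open). In form: [{"tx": .., "ty": .., "tz": .., "twist": .., "grip": ..}, ...]. A call has 1 to 20 rows; each row shifts and turns the commanded pose from where the row before left it; what a row does not reach is not made up. A row lasts 1/10 s, in which the tool goes at most 50 mm and 8.59 degrees, less where a joint would pass 70% of its speed; a pose out of reach is approached as far as the arm can. A call with a number of a shift or a turn outside -1 to 1 is refused whole. A call with a gripper value outside its range is refused whole. The fingers move at their own pace and stop on an object; FORCE is the grip in N (left out, the last holds). Time passes only in rows, so rows that do not move let the fingers close. It gives the time, the measured TCP pose, the force and the opening at its end, in the units of the state.
- ctrl.get_state(): the state, without advancing time (a new reading comes with each control period).
- ctrl.capture(name): name is "scene" or "top" or "wrist"; returns the picture (420x560x3 uint8, red, green, blue); there is no depth.
- ctrl.camera_model(name): a dict with "mtx" (3x3 intrinsics, pixels), "T" (4x4, takes a point from camera to world coordinates). Camera axes: x right, y down, z forward; pixel columns grow to the right and rows downward; lengths in m; the calibration is good to about 2 mm. A picture is of the moment at which its call begins: read the wrist's pose just before it. camera_model takes no time and is no camera call; for the wrist camera it gives the pose at the moment of the call.
- ctrl.sign_off(): hands the job in, once; it reports no verdict.
Trained networks look in the newest picture that a camera, given by its name, has taken for a name from the list of things; names that differ only in an ending like _2 or _b are one class to them, and where a whole thing is asked for, a point or a joint stands for the part that bears it (a point fixed in the world has none). Each returns a list of dicts, best first, with "p" (0 to 1); they miss things now and then, are a little off and sometimes report something else, mostly with a low value. They report only what shows in the picture. A call takes as long as a camera call.
- ctrl.spot_in(thing, camera): "uv" ([column, row] in pixels, amid what is visible of it).
- ctrl.masks_of(thing, camera): "pixels" (420x560 bool, what is visible of it) and "uv" ([column, row] in pixels, amid what is visible of it).
The state is a dict: "clock": time; "q": joint angles; "qd": joint speeds; "tau": joint torques, N m; "ee_pos": TCP position; "eef_rot": TCP orientation; "force": force on the tool from outside, world axes, zero at the start; "moment": the same for the moment, N m; "width": finger opening in m.
Only numpy, scipy, OpenCV 4.12 (cv2) and the standard library are available. Lean on these libraries where they do the work, as an engineer would, in place of code of your own. Each camera call takes 0.05 s, during which the arm holds its last target.

## Task

Change over the label reels on the two-spindle stand. Pull a side's keeper knob out to free its spindle, put any spent core found there into the white tray, set one new reel on each spindle, flange down and fully onto its platter, and push both knobs fully home again so that the keepers lock the reels. Only when both reels are locked, move the brake lever until it lines up with the index pointer on its quadrant; leave the pointer, the bottle and the timer where they are.

Things in the scene. Friction and masses are not known exactly. Their poses are not given: they have to be found in the camera images.
- stand: Fixed reel stand: an aluminium base plate 170 x 264 x 12 mm on feet, top face 28 mm above the bench, with two upright steel spindles side by side and a brake lever between them. Its -x side is the front, toward the robot. Origin on the bench midway between the spindles; the spindles are at y = +75 mm (left) and y = -75 mm (right), the plate runs from x = -112 to +58 mm and y = -132 to +132 mm.
- seat_l (a point): Centre of the top face of the left platter (84 mm disc, 38 mm above the bench), on the spindle's axis. The spindle is 18 mm in diameter with a tapered tip and rises 56 mm above this point. Axes as the stand.
- seat_r (a point): The same for the right spindle.
- keeper_l (a joint): Travel in m of the left keeper, a steel tongue with a pull knob, sliding in a guide block in front of the left spindle. 0 = home: the tongue reaches over the flange (3 mm above it, to 34 mm from the spindle's axis) and nothing goes on or off. 0.030 = fully out (tip 64 mm from the axis), toward the stand's -x. A sprung ball gives way at 10 to 20 mm of travel with 5 to 8 N; at both ends it stays.
- knob_l (a point): Centre of the left keeper's black pull knob (it moves with the keeper), 49 mm above the bench, 132 mm in front of the spindle's axis when home. Round, 29 mm in diameter, axis along the stand's x; the full diameter runs 8 mm behind and 8 mm ahead of this point, then a flat nose 12 mm ahead and a neck behind. The guide block begins 34 mm behind it when home; free space beside it.
- keeper_r (a joint): The same for the right keeper.
- knob_r (a point): The same for the right keeper's knob. To the right of the stand a fixed black cable hangs at x = 0.45 to 0.56 m, y = -0.39 to -0.42 m, from 0.17 m above the bench upward.
- reel_1: New label reel, loose, about 220 g, standing on the bench flange down: a bottom flange 90 mm in diameter and 5 mm thick, above it the wound white paper 60 mm in diameter up to 45 mm, and above that the bare grey core neck 36 mm in diameter up to 75 mm. A 23 mm bore runs right through. Origin at the centre of the flange's underside, z up along the bore. Lift it by the neck.
- reel_2: A second new reel, the same. Both stand in the bay between the tall gel imager (from y = 0.455 m to the left) and the low gel tank (to y = 0.25 m); a fixed grey cable hangs behind the bay at x = 0.70 to 0.72 m, y = 0.22 to 0.29 m, down to 0.16 m above the bench and then back along it.
- core_1: Spent core, loose, about 60 g, sitting on a spindle; may be absent. As a reel without its paper: flange 90 mm in diameter and 5 mm thick, grey tube 36 mm in diameter up to 75 mm, bore 23 mm. Origin at the centre of the flange's underside, z up.
- core_2: A second spent core, the same; may be absent (one or two of them are there, each on its own spindle).
- core_tray: Fixed white open tray for spent cores, 98 x 205 x 30 mm, walls and floor 3 mm, on the bench at the robot's left, its long side along its y axis; it takes two cores standing side by side along its length. Origin at the centre of its underside.
- brake_lever (a joint): Angle of the brake lever in rad: 0 = leaning 0.55 rad away from the stand's front (released), 0.55 = upright, 1.3 = leaning 0.75 rad toward the front. It swings about an axis along the stand's y through a pivot at stand (-10, 6, 72) mm, that is 72 mm above the bench, and stays where it is left (friction about 2.5 N at the ball).
- lever_ball (a point): Centre of the lever's black ball, 28 mm in diameter, 112 mm from the pivot.
- brake_index (a joint): Angle of the index pointer in rad on the same pivot and the same scale as the lever: the lever lines up with it when both joints read the same. Stiff: it stays where it was set.
- index_tip (a point): Tip of the index pointer, a brass strip whose bent tip stands over the quadrant's rim, 67 mm from the pivot and 20 mm to the right (-y) of the lever's plane.
- bottle: Bystander: lab bottle with blue cap, 56 mm in diameter, 104 mm high; origin at the centre of its underside.
- timer: Bystander: white bench timer 62 x 66 x 19 mm lying flat; origin at the centre of its underside.

How it is judged:
By the outcome, as a careful person would: the job done as asked, in the order asked, and still so for the second after the job is handed in, with the robot touching nothing.
Of core_1, core_2 only 1 to 2 are there at a start; the rules pass over those that are not, and their reading is None.
At some moment in a run one of reel_1, reel_2 may be knocked a few centimetres aside while the robot is not near it.
Once in a run the grip may slacken for a moment while it holds something.
It also fails if it takes over 210 s, if anything falls off the work surface, if the arm or the gripper's body presses on something with over 40 N, if the wrist force passes 120 N, or if a joint passes its speed limit or range.

## Working session

There is one attempt and no reset: what is moved stays moved. The work goes in short steps, Python scripts to look and compute and a shell command to move; the robot and the scene stay as the last step left them, time stands still between calls to the robot, and variables do not carry over. Pictures are saved under pics/ and viewed, and the job is handed in when it is done.

```bash
ls -la; mkdir -p pics; cat > h.py <<'E'
import numpy as np, cv2
from rig import ctrl
def snap(cam,name):
    im=ctrl.capture(cam); cv2.imwrite(f'pics/{name}.png',cv2.cvtColor(im,cv2.COLOR_RGB2BGR)); return im
def atz(cam,uv,z):
    m=ctrl.camera_model(cam); K=np.array(m['mtx']);T=np.array(m['T'])
    d=T[:3,:3]@np.linalg.solve(K,[uv[0],uv[1],1.]); o=T[:3,3]
    return o+d*(z-o[2])/d[2]
def proj(cam,p):
    m=ctrl.camera_model(cam); K=np.array(m['mtx']);T=np.array(m['T'])
    c=T[:3,:3].T@(np.array(p)-T[:3,3]); u=K@c; return u[:2]/u[2]
E
python3 - <<'E'
from h import *
np.set_printoptions(precision=3,suppress=True)
for c in ['scene','top','wrist']:
    snap(c,c+'0'); print(c,ctrl.camera_model(c))
s=ctrl.get_state(); print(s, ctrl.tcp_to_tips)
for c in ['scene','top']:
    for t in ['stand','keeper_l','reel_1','core_1','core_tray','lever_ball','index_tip','bottle','timer','knob_l']:
        print(c,t,[(np.round(d['uv'],1),round(d['p'],2)) for d in ctrl.spot_in(t,c)])
E
```

```text
total 12
drwxr-xr-x  3 agent agent 4096 Dec  7 13:53 .
drwxr-xr-x 23 root  root  4096 Dec  7 13:53 ..
drwxr-xr-x  2 agent agent 4096 Dec  7 13:53 pics
scene {'mtx': array([[400.88 ,   0.   , 282.427],
       [  0.   , 400.88 , 209.881],
       [  0.   ,   0.   ,   1.   ]]), 'T': array([[ 0.855, -0.409,  0.32 ,  0.205],
       [-0.519, -0.681,  0.516, -0.5  ],
       [ 0.007, -0.607, -0.794,  0.947],
       [ 0.   ,  0.   ,  0.   ,  1.   ]])}
top {'mtx': array([[465.5  ,   0.   , 282.893],
       [  0.   , 465.5  , 208.65 ],
       [  0.   ,   0.   ,   1.   ]]), 'T': array([[-0.008, -0.994,  0.106,  0.426],
       [-1.   ,  0.005, -0.027,  0.078],
       [ 0.026, -0.106, -0.994,  1.449],
       [ 0.   ,  0.   ,  0.   ,  1.   ]])}
wrist {'mtx': array([[321.673,   0.   , 278.344],
       [  0.   , 321.673, 212.091],
       [  0.   ,   0.   ,   1.   ]]), 'T': array([[ 0.232,  0.934,  0.271,  0.072],
       [ 0.973, -0.222, -0.066,  0.625],
       [-0.001,  0.279, -0.96 ,  0.384],
       [ 0.   ,  0.   ,  0.   ,  1.   ]])}
{'clock': 0.15, 'q': array([-1.44 ,  0.435,  0.025,  1.574, -0.012
[... 705 characters left out ...]
35.5]), 0.51)]
scene index_tip [(array([340. , 260.9]), 0.64)]
scene bottle [(array([361.1, 214.4]), 0.74)]
scene timer []
scene knob_l [(array([284. , 266.1]), 0.76)]
top stand [(array([334.5, 216.6]), 0.77)]
top keeper_l [(array([317.7, 242.4]), 0.71), (array([367.1, 234. ]), 0.58)]
top reel_1 [(array([179.3, 207.7]), 0.85), (array([172.4, 245.3]), 0.7)]
top core_1 [(array([364.4, 198.1]), 0.59), (array([334.9, 217.8]), 0.27)]
top core_tray [(array([213. , 274.5]), 0.76)]
top lever_ball [(array([341.9, 184.5]), 0.7)]
top index_tip []
top bottle [(array([309.5, 158. ]), 0.58)]
top timer [(array([275.6, 270.8]), 0.84)]
top knob_l [(array([367.8, 240. ]), 0.77), (array([320.2, 239.5]), 0.58)]
```

View pics/scene0.png

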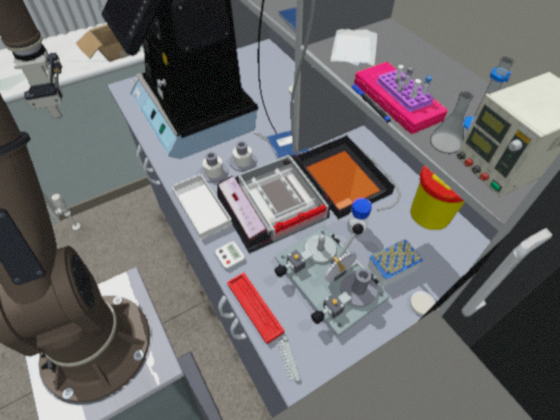

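View pics/top0.png

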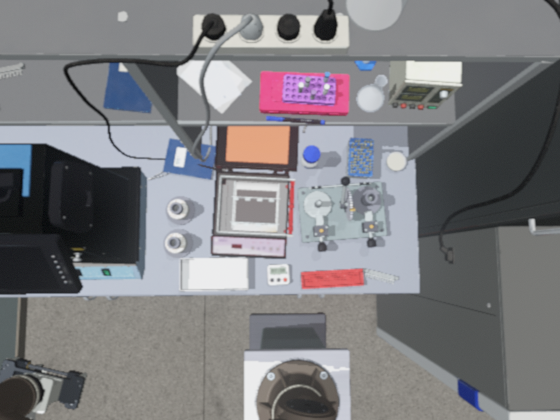

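```bash
python3 - <<'E'
import cv2
t=cv2.imread('pics/top0.png'); cv2.imwrite('pics/topz0.png',cv2.resize(t[140:290,270:410],None,fx=4,fy=4,interpolation=cv2.INTER_CUBIC))
t=cv2.imread('pics/scene0.png'); cv2.imwrite('pics/scz0.png',cv2.resize(t[200:330,260:410],None,fx=4,fy=4,interpolation=cv2.INTER_CUBIC))
E
```

```text
(no output)
```

View pics/topz0.png

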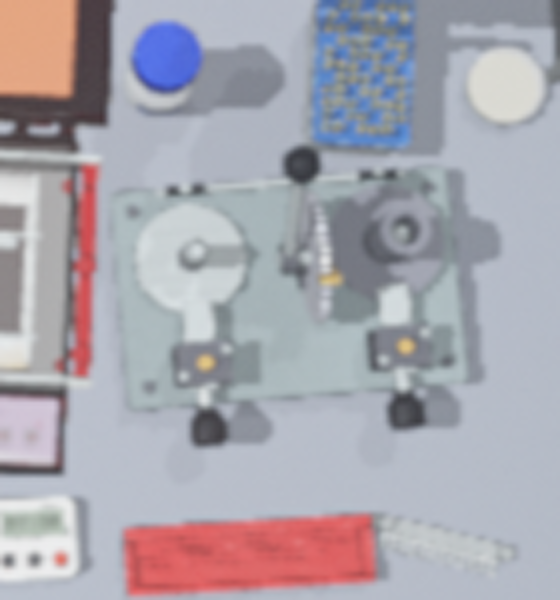

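View pics/scz0.png

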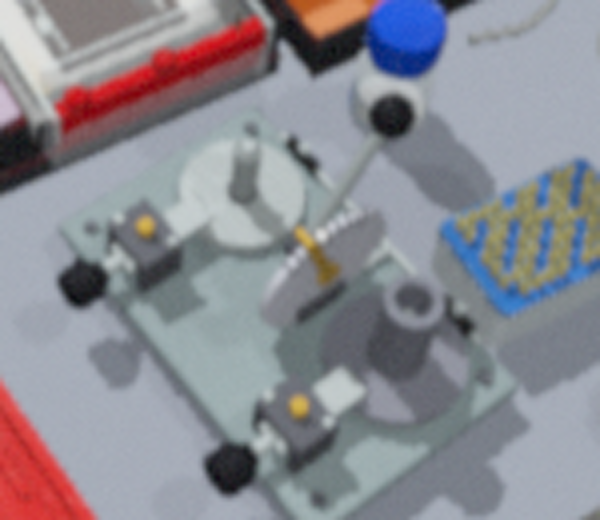

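The scene shows both keepers home and the left spindle bare. A spent core sits on the right spindle (top px ~371,198). Two reels stand in the bay (top px 179,208 and 176,243), and the white tray is at 214,274. Next I'll compute positions.

```bash
cat >> h.py <<'E'
from scipy.spatial.transform import Rotation as R
np.set_printoptions(precision=4,suppress=True)
def st():
    s=ctrl.get_state(); r=R.from_quat(s['eef_rot']).as_matrix()
    print('t',round(s['clock'],2),'pos',s['ee_pos'],'x',r[:,0],'y',r[:,1],'jawyaw',np.degrees(np.arctan2(r[1,1],r[0,1])).round(2),'F',s['force'].round(1),'w',round(s['width'],4),'q',np.round(s['q'],2)); return s
E
python3 - <<'E'
from h import *
st()
f=lambda u,v:(270+u/4,140+v/4)
for n,uv,z in [('platL',f(192,257),.038),('knobL',f(208,428),.049),('knobR',f(405,411),.049),('coretop',f(403,231),.113),('corner FL',f(130,408),.028),('corner BL',f(114,192),.028),('corner BR',f(448,168),.028),('corner FR',f(468,382),.028),
 ('ball',f(301,164),.167),('reelA',(179.5,204),.075),('reelB',(175.5,239),.075),
 ('trayFL',(182,290),.03),('trayFR',(247,290),.03),('trayBL',(182,259),.03),('trayBR',(247,259),.03)]:
    print(n,atz('top',uv,z))
for c,u in (('top','core_tray'),('top','reel_1'),('scene','reel_1')):
    for d in ctrl.masks_of(u,c):
        ys,xs=np.where(d['pixels']); print(u,d['p'],cv2.minAreaRect(np.c_[xs,ys].astype(np.float32)),[atz(c,p,.03) for p in cv2.boxPoints(cv2.minAreaRect(np.c_[xs,ys].astype(np.float32)))])
E
```

```text
t 1.15 pos [0.1448 0.608  0.2407] x [ 0.  0. -1.] y [0.2317 0.9728 0.    ] jawyaw 76.6 F [0.1 0.3 0.3] w 0.0917 q [-1.44  0.43  0.03  1.57 -0.01  1.13 -0.08]
platL [ 0.5891 -0.0683  0.038 ]
knobL [ 0.4583 -0.0771  0.049 ]
knobR [ 0.47   -0.2264  0.049 ]
coretop [ 0.5986 -0.2147  0.113 ]
corner FL [ 0.4745 -0.02    0.028 ]
corner BL [ 0.6411 -0.0098  0.028 ]
corner BR [ 0.6588 -0.2699  0.028 ]
corner FR [ 0.4925 -0.2802  0.028 ]
ball [ 0.6393 -0.1325  0.167 ]
reelA [0.5877 0.3459 0.075 ]
reelB [0.4844 0.356  0.075 ]
trayFL [0.3337 0.3433 0.03  ]
trayFR [0.3317 0.149  0.03  ]
trayBL [0.426  0.3447 0.03  ]
trayBR [0.4243 0.149  0.03  ]
core_tray 0.71 ((278.0, 273.5), (19.0, 20.0), 90.0) [array([0.4088, 0.0855, 0.03  ]), array([0.4082, 0.025 , 0.03  ]), array([0.3513, 0.0255, 0.03  ]), array([0.3519, 0.0858, 0.03  ])]
core_tray 0.59 ((213.0, 273.5), (33.0, 68.0), 90.0) [array([0.432 , 0.3537, 0.03  ]), array([0.4304, 0.149 , 0.03  ]), array([0.3317, 0.149 , 0.03  ]), array([0.3337, 0.3523, 0.03  ])]
core_tray 0.24 ((320.97711181640625, 233.4047393798828), (35.16630554199219, 9.0702171325
[... 657 characters left out ...]
29.87564468383789, 26.155717849731445), 54.462318420410156) [array([0.5266, 0.3953, 0.03  ]), array([0.619 , 0.4236, 0.03  ]), array([0.6136, 0.2958, 0.03  ]), array([0.5259, 0.273 , 0.03  ])]
reel_1 0.82 ((211.8524169921875, 167.62294006347656), (30.472780227661133, 25.095230102539062), 50.194427490234375) [array([0.4262, 0.3974, 0.03  ]), array([0.5091, 0.4319, 0.03  ]), array([0.5166, 0.3066, 0.03  ]), array([0.4373, 0.2777, 0.03  ])]
reel_1 0.17 ((358.6999816894531, 287.9000244140625), (33.541019439697266, 31.752164840698242), 63.43495178222656) [array([ 0.5769, -0.1672,  0.03  ]), array([ 0.6646, -0.1721,  0.03  ]), array([ 0.6435, -0.2581,  0.03  ]), array([ 0.5605, -0.2515,  0.03  ])]
```

View pics/wrist0.png

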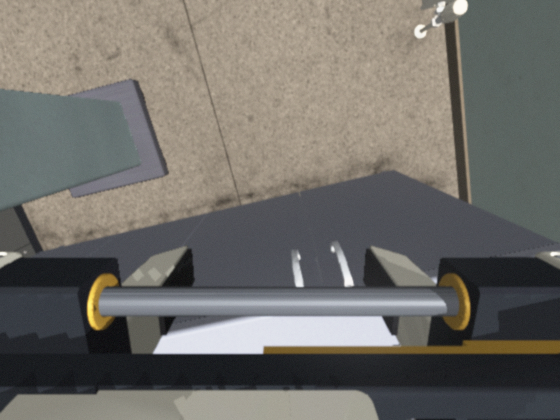

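```bash
python3 -m creep '[{"tx":0.44,"ty":-0.95,"tz":0.08,"twist":0.107},{"tx":0.44,"ty":-0.95,"tz":0.08,"twist":0.107},{"tx":0.44,"ty":-0.95,"tz":0.08,"twist":0.107},{"tx":0.44,"ty":-0.95,"tz":0.08,"twist":0.107},{"tx":0.44,"ty":-0.95,"tz":0.08,"twist":0.107},{"tx":0.44,"ty":-0.95,"tz":0.08,"twist":0.107},{"tx":0.44,"ty":-0.95,"tz":0.08,"twist":0.107},{"tx":0.44,"ty":-0.95,"tz":0.08,"twist":0.107},{"tx":0.44,"ty":-0.95,"tz":0.08,"twist":0.107},{"tx":0.44,"ty":-0.95,"tz":0.08,"twist":0.107}]'
python3 - <<'E'
from h import *
st(); snap('wrist','w1')
E
python3 -m creep '[{"tx":0.44,"ty":-0.95,"tz":0.08,"twist":0.107},{"tx":0.44,"ty":-0.95,"tz":0.08,"twist":0.107},{"tx":0.44,"ty":-0.95,"tz":0.08,"twist":0.107},{"tx":0.44,"ty":-0.95,"tz":0.08,"twist":0.107},{"tx":0.44,"ty":-0.95,"tz":0.08,"twist":0.107},{"tx":0.44,"ty":-0.95,"tz":0.08,"twist":0.107},{"tx":0.44,"ty":-0.95,"tz":0.08,"twist":0.107},{"tx":0.44,"ty":-0.95,"tz":0.08,"twist":0.107},{"tx":0.44,"ty":-0.95,"tz":0.08,"twist":0.107},{"tx":0.44,"ty":-0.95,"tz":0.08,"twist":0.107}]'
python3 - <<'E'
from h import *
st(); snap('wrist','w2')
E
```

```text
t 1.3 pos [0.1448 0.608  0.2408] x [ 0.  0. -1.] y [0.2317 0.9728 0.    ] jawyaw 76.6 F [ 0.4 -0.3 -0.4] w 0.0917 q [-1.44  0.43  0.02  1.57 -0.01  1.13 -0.08]
t 1.35 pos [0.1448 0.608  0.2407] x [ 0.  0. -1.] y [0.2318 0.9728 0.    ] jawyaw 76.6 F [-0.3 -0.4  0.4] w 0.0921 q [-1.44  0.43  0.03  1.57 -0.01  1.13 -0.08]invalid input at $[0]: expected keys tx, ty, tz, twist, grip
invalid input at $[0]: expected keys tx, ty, tz, twist, grip
```

View pics/w1.png

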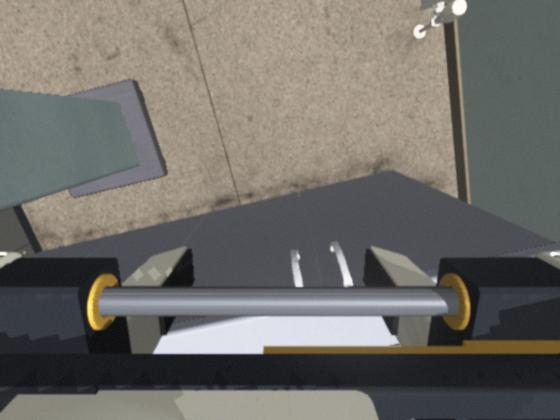

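View pics/w2.png

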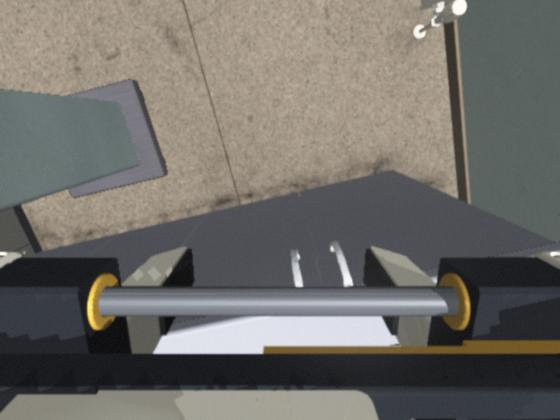

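The rows were refused because every key is required, so nothing moved. I'll send them again with all keys.

```bash
python3 -m creep '[{"tx":0.44,"ty":-0.95,"tz":0.08,"twist":0.107,"grip":1},{"tx":0.44,"ty":-0.95,"tz":0.08,"twist":0.107,"grip":1},{"tx":0.44,"ty":-0.95,"tz":0.08,"twist":0.107,"grip":1},{"tx":0.44,"ty":-0.95,"tz":0.08,"twist":0.107,"grip":1},{"tx":0.44,"ty":-0.95,"tz":0.08,"twist":0.107,"grip":1},{"tx":0.44,"ty":-0.95,"tz":0.08,"twist":0.107,"grip":1},{"tx":0.44,"ty":-0.95,"tz":0.08,"twist":0.107,"grip":1},{"tx":0.44,"ty":-0.95,"tz":0.08,"twist":0.107,"grip":1},{"tx":0.44,"ty":-0.95,"tz":0.08,"twist":0.107,"grip":1},{"tx":0.44,"ty":-0.95,"tz":0.08,"twist":0.107,"grip":1}]'
python3 - <<'E'
from h import *
st(); snap('wrist','w1')
E
python3 -m creep '[{"tx":0.44,"ty":-0.95,"tz":0.08,"twist":0.107,"grip":1},{"tx":0.44,"ty":-0.95,"tz":0.08,"twist":0.107,"grip":1},{"tx":0.44,"ty":-0.95,"tz":0.08,"twist":0.107,"grip":1},{"tx":0.44,"ty":-0.95,"tz":0.08,"twist":0.107,"grip":1},{"tx":0.44,"ty":-0.95,"tz":0.08,"twist":0.107,"grip":1},{"tx":0.44,"ty":-0.95,"tz":0.08,"twist":0.107,"grip":1},{"tx":0.44,"ty":-0.95,"tz":0.08,"twist":0.107,"grip":1},{"tx":0.44,"ty":-0.95,"tz":0.08,"twist":0.107,"grip":1},{"tx":0.44,"ty":-0.95,"tz":0.08,"twist":0.107,"grip":1},{"tx":0.44,"ty":-0.95,"tz":0.08,"twist":0.107,"grip":1},{"tx":0,"ty":0,"tz":0,"twist":0,"grip":1}]'
python3 - <<'E'
from h import *
st(); snap('wrist','w2')
E
```

```text
clock: 2.4
ee_pos: [0.3213, 0.2264, 0.2732]
eef_rot: [0.03, 0.706, -0.029, 0.707]
force: [1.2, -0.2, 1.0]
width: 0.0919
t 2.4 pos [0.3213 0.2264 0.2732] x [ 0.0005  0.0009 -1.    ] y [0.0837 0.9965 0.0009] jawyaw 85.2 F [ 1.2 -0.2  1. ] w 0.0919 q [-0.96  0.01  0.21  2.05 -0.    1.08  0.74]
clock: 3.55
ee_pos: [0.498, -0.1575, 0.3053]
eef_rot: [-0.022, 0.706, 0.02, 0.707]
force: [0.2, -0.2, -0.7]
width: 0.0919
t 3.55 pos [ 0.498  -0.1575  0.3053] x [ 0.0017 -0.0037 -1.    ] y [-0.0589  0.9983 -0.0038] jawyaw 93.38 F [ 0.2 -0.2 -0.7] w 0.0919 q [-0.35  0.23  0.7   1.77 -0.16  1.2   2.02]
```

View pics/w1.png

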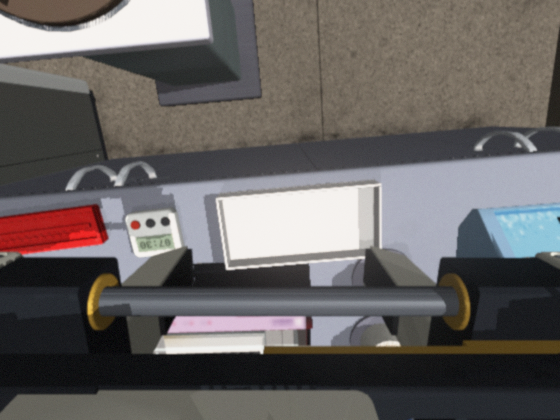

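View pics/w2.png

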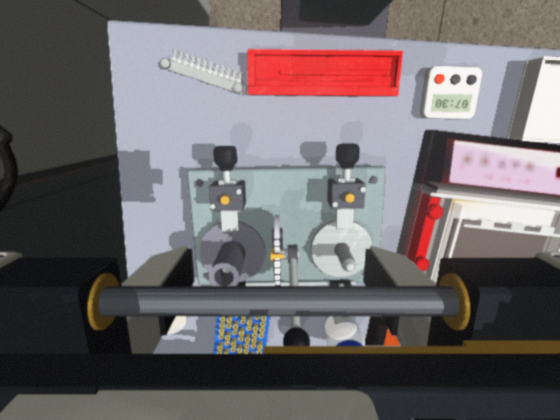

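w2 shows the stand: right knob (225,157), left knob (347,155), left platter centre (342,249), core neck (223,272) and the ball (297,338).

```bash
cat >> h.py <<'E'
import pickle
_cm=ctrl.camera_model
def snap2(cam,name):
    m=_cm(cam); im=snap(cam,name); pickle.dump(m,open(f'pics/{name}.pkl','wb')); return im
def ray(m,uv,z):
    K=np.array(m['mtx']);T=np.array(m['T']); d=T[:3,:3]@np.linalg.solve(K,[uv[0],uv[1],1.]); o=T[:3,3]
    return o+d*(z-o[2])/d[2]
def L(name): return pickle.load(open(f'pics/{name}.pkl','rb'))
def crop(name,x0,y0,x1,y1,f):
    t=cv2.imread(f'pics/{name}.png'); cv2.imwrite(f'pics/{name}_c{x0}_{y0}.png',cv2.resize(t[y0:y1,x0:x1],None,fx=f,fy=f,interpolation=cv2.INTER_CUBIC))
E
python3 - <<'E'
from h import *
snap2('wrist','w3'); crop('w3',180,135,400,295,3.6)
E
```

```text
(no output)
```

View pics/w3_c180_135.png

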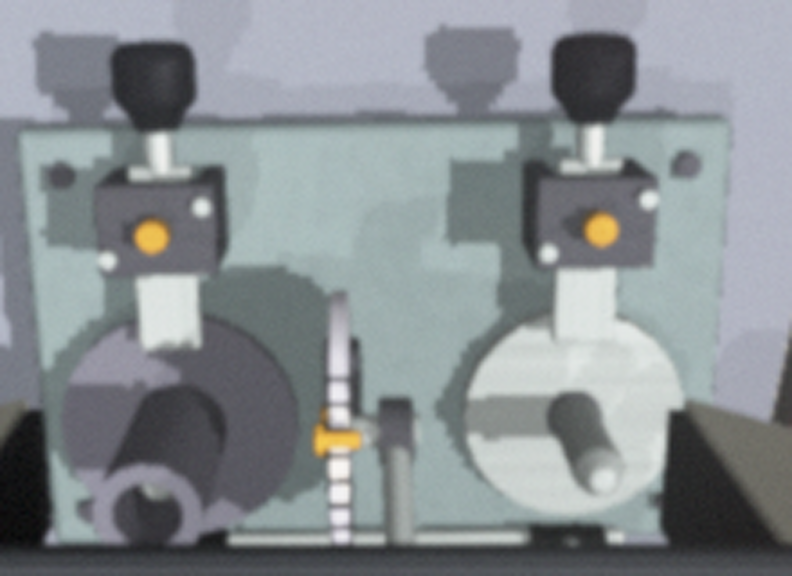

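```bash
python3 - <<'E'
from h import *
m=L('w3'); g=lambda u,v,z:ray(m,(180+u/3.6,135+v/3.6),z)
for n,a in dict(FR=(20,133,.028),FL=(728,120,.028),platL=(575,413,.038),tipL=(604,480,.094),core=(180,420,.043),coretop=(150,508,.113),knobR=(153,80,.055),knobL=(593,70,.055),guardR=(152,236,.07),guardL=(602,230,.07)).items(): print(n,g(*a))
ss=[]
# fit stand pose from FR, FL, platL, core, tips
names=[((-112,-132,28),(20,133)),((-112,132,28),(728,120)),((0,75,38),(575,413)),((0,75,93),(603,480)),((0,-75,43),(180,420)),((0,-75,113),(150,508)),((-132,75,49),(593,85)),((-132,-75,49),(153,92))]
from scipy.optimize import least_squares
K=m['mtx'];T=np.array(m['T'])
def pr(P): c=(P-T[:3,3])@T[:3,:3]; u=c@np.array(K).T; return u[:,:2]/u[:,2:]
P=np.array([a for a,_ in names])/1000.; U=np.array([(180+u/3.6,135+v/3.6) for _,(u,v) in names])
def W(x): c,s=np.cos(x[2]),np.sin(x[2]); return np.c_[x[0]+c*P[:,0]-s*P[:,1],x[1]+s*P[:,0]+c*P[:,1],P[:,2]]
f=lambda x:(pr(W(x))-U).ravel()
r=least_squares(f,[.59,-.14,.065],loss='soft_l1'); print(r.x,np.degrees(r.x[2])); print(r.fun.reshape(-1,2)); print(W(r.x))
E
```

```text
FR [ 0.4974 -0.278   0.028 ]
FL [ 0.4771 -0.0205  0.028 ]
platL [ 0.5908 -0.0653  0.038 ]
tipL [ 0.5915 -0.0656  0.094 ]
core [ 0.6007 -0.2154  0.043 ]
coretop [ 0.6012 -0.2148  0.113 ]
knobR [ 0.4719 -0.2251  0.055 ]
knobL [ 0.4596 -0.0772  0.055 ]
guardR [ 0.5223 -0.2224  0.07  ]
guardL [ 0.5111 -0.0711  0.07  ]
[ 0.5985 -0.1404  0.0789] 4.518489768314221
[[-2.123  -0.3031]
 [ 2.2658 -0.3894]
 [-0.3435  1.1621]
 [ 0.0372  0.4368]
 [ 0.1827  2.4805]
 [-0.2981  2.496 ]
 [-0.0692 -3.5181]
 [ 0.5017 -3.1884]]
[[ 0.4972 -0.2808  0.028 ]
 [ 0.4764 -0.0176  0.028 ]
 [ 0.5926 -0.0656  0.038 ]
 [ 0.5926 -0.0656  0.093 ]
 [ 0.6044 -0.2151  0.043 ]
 [ 0.6044 -0.2151  0.113 ]
 [ 0.461  -0.076   0.049 ]
 [ 0.4728 -0.2255  0.049 ]]
```

```bash
python3 -m creep '[{"tx":-0.25,"ty":0.5,"tz":-0.9,"twist":0.015,"grip":0.3},{"tx":-0.25,"ty":0.5,"tz":-0.9,"twist":0.015,"grip":0.3},{"tx":-0.25,"ty":0.5,"tz":-0.9,"twist":0.015,"grip":0.3},{"tx":-0.25,"ty":0.5,"tz":-0.9,"twist":0.015,"grip":0.3},{"tx":0,"ty":0.06,"tz":-0.9,"twist":0,"grip":0.3},{"tx":0,"ty":0,"tz":-0.6,"twist":0,"grip":0.3},{"tx":0,"ty":0,"tz":0,"twist":0,"grip":0.3},{"tx":0,"ty":0,"tz":0,"twist":0,"grip":0.3}]' 20
python3 - <<'E'
from h import *
st(); snap2('wrist','w4')
E
```

```text
clock: 4.45
ee_pos: [0.4567, -0.0688, 0.1012]
eef_rot: [-0.026, 0.707, 0.026, 0.706]
force: [-0.3, 0.8, 0.3]
width: 0.0598
t 4.45 pos [ 0.4567 -0.0688  0.1012] x [-0.0006  0.0004 -1.    ] y [-0.0741  0.9973  0.0004] jawyaw 94.25 F [-0.3  0.8  0.3] w 0.0598 q [-0.39  0.39  0.55  2.15 -0.33  0.68  2.03]
```

View pics/w4.png

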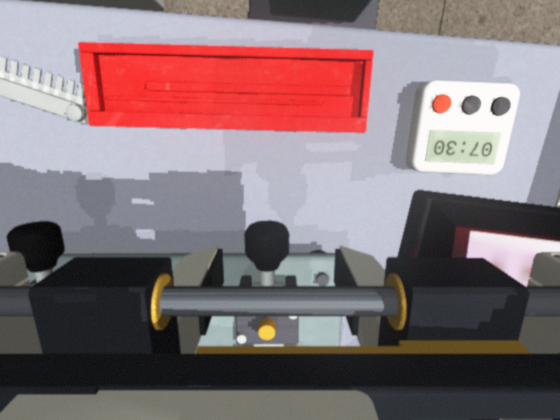

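The knob shows at (267,240), a bit to the -y side of the jaw centre (about col 281).

```bash
python3 - <<'E'
from h import *
m=L('w4')
print(ray(m,(267,228),.0635), ray(m,(267,243),.055),proj('wrist',[.458,-.0745,.0635]),proj('wrist',[.4567,-.0688,.049]))
E
```

```text
[ 0.4454 -0.0768  0.0635] [ 0.4583 -0.0763  0.055 ] [270.0845 246.3726] [279.4788 236.6257]
```

```bash
python3 -m creep '[{"tx":0,"ty":-0.18,"tz":-0.5,"twist":0,"grip":0.3},{"tx":0,"ty":0,"tz":-0.5,"twist":0,"grip":0.3},{"tx":0,"ty":0,"tz":-0.4,"twist":0,"grip":0.3},{"tx":0,"ty":0,"tz":0,"twist":0,"grip":-1},{"tx":0,"ty":0,"tz":0,"twist":0,"grip":-1},{"tx":0,"ty":0,"tz":0,"twist":0,"grip":-1},{"tx":0,"ty":0,"tz":0,"twist":0,"grip":-1},{"tx":0,"ty":0,"tz":0,"twist":0,"grip":-1}]' 30
```

```text
clock: 5.3
ee_pos: [0.4575, -0.0765, 0.0455]
eef_rot: [-0.026, 0.706, 0.026, 0.707]
force: [-1.4, 1.0, 5.9]
width: 0.0275
```

```bash
python3 -m creep '[{"tx":-0.1,"ty":-0.007,"tz":0,"twist":0,"grip":-1},{"tx":-0.1,"ty":-0.007,"tz":0,"twist":0,"grip":-1},{"tx":-0.1,"ty":-0.007,"tz":0,"twist":0,"grip":-1},{"tx":-0.1,"ty":-0.007,"tz":0,"twist":0,"grip":-1},{"tx":-0.1,"ty":-0.007,"tz":0,"twist":0,"grip":-1},{"tx":-0.1,"ty":-0.007,"tz":0,"twist":0,"grip":-1},{"tx":-0.1,"ty":-0.007,"tz":0,"twist":0,"grip":-1},{"tx":-0.05,"ty":-0.003,"tz":0,"twist":0,"grip":-1},{"tx":0,"ty":0,"tz":0,"twist":0,"grip":-1}]'
```

```text
clock: 6.2
ee_pos: [0.4275, -0.0788, 0.0454]
eef_rot: [-0.026, 0.706, 0.026, 0.707]
force: [1.2, 1.4, 8.4]
width: 0.0274
```

```bash
python3 -m creep '[{"tx":-0.06,"ty":-0.004,"tz":0,"twist":0,"grip":-1},{"tx":0,"ty":0,"tz":0,"twist":0,"grip":-1}]'; python3 -m creep '[{"tx":-0.06,"ty":-0.004,"tz":0,"twist":0,"grip":-1},{"tx":0,"ty":0,"tz":0,"twist":0,"grip":-1}]'
```

```text
clock: 6.4
ee_pos: [0.4274, -0.0789, 0.0456]
eef_rot: [-0.026, 0.705, 0.026, 0.709]
force: [9.3, 3.3, -0.6]
width: 0.0278
clock: 6.6
ee_pos: [0.4273, -0.079, 0.0458]
eef_rot: [-0.027, 0.703, 0.026, 0.71]
force: [16.0, 3.3, -9.7]
width: 0.0277
```

```bash
python3 -m creep '[{"tx":0.1,"ty":0.008,"tz":0,"twist":0,"grip":-1},{"tx":0,"ty":0,"tz":0,"twist":0,"grip":0.2},{"tx":0,"ty":0,"tz":0,"twist":0,"grip":0.2},{"tx":0,"ty":0,"tz":0,"twist":0,"grip":0.2},{"tx":0,"ty":0,"tz":0.6,"twist":0,"grip":0.2},{"tx":0,"ty":0,"tz":0.8,"twist":0,"grip":0.2},{"tx":0.25,"ty":-0.9,"tz":0,"twist":-0.03,"grip":0.2},{"tx":0.25,"ty":-0.9,"tz":0,"twist":0,"grip":0.2},{"tx":0.25,"ty":-0.9,"tz":0,"twist":0,"grip":0.2},{"tx":0.25,"ty":-0.9,"tz":0,"twist":0,"grip":0.2},{"tx":0,"ty":0,"tz":0,"twist":0,"grip":0.2},{"tx":0,"ty":0,"tz":0,"twist":0,"grip":0.2}]'
python3 - <<'E'
from h import *
st(); snap2('wrist','w5')
E
```

```text
clock: 7.8
ee_pos: [0.4651, -0.2236, 0.1003]
eef_rot: [-0.024, 0.707, 0.024, 0.706]
force: [-0.6, -0.3, -0.7]
width: 0.0549
t 7.8 pos [ 0.4651 -0.2236  0.1003] x [-0.0012  0.0002 -1.    ] y [-0.0667  0.9978  0.0003] jawyaw 93.83 F [-0.6 -0.3 -0.7] w 0.0549 q [-0.06  0.47  0.55  2.03 -0.36  0.74  2.35]
```

View pics/w5.png

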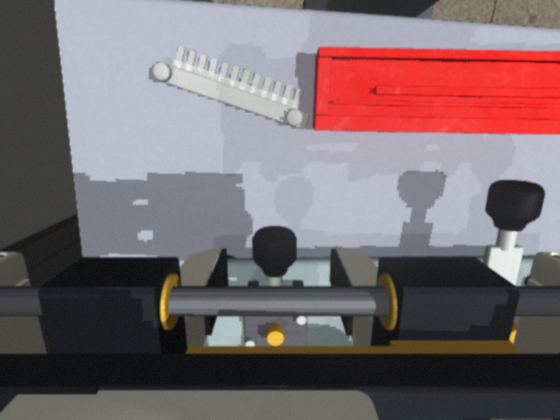

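```bash
python3 -m creep '[{"tx":0.06,"ty":-0.07,"tz":-0.5,"twist":0,"grip":0.2},{"tx":0,"ty":0,"tz":-0.5,"twist":0,"grip":0.2},{"tx":0,"ty":0,"tz":-0.4,"twist":0,"grip":0.2},{"tx":0,"ty":0,"tz":0,"twist":0,"grip":-1},{"tx":0,"ty":0,"tz":0,"twist":0,"grip":-1},{"tx":0,"ty":0,"tz":0,"twist":0,"grip":-1},{"tx":0,"ty":0,"tz":0,"twist":0,"grip":-1}]' 30
python3 -m creep '[{"tx":-0.1,"ty":-0.007,"tz":0,"twist":0,"grip":-1},{"tx":-0.1,"ty":-0.007,"tz":0,"twist":0,"grip":-1},{"tx":-0.1,"ty":-0.007,"tz":0,"twist":0,"grip":-1},{"tx":-0.1,"ty":-0.007,"tz":0,"twist":0,"grip":-1},{"tx":-0.1,"ty":-0.007,"tz":0,"twist":0,"grip":-1},{"tx":-0.1,"ty":-0.007,"tz":0,"twist":0,"grip":-1},{"tx":-0.1,"ty":-0.007,"tz":0,"twist":0,"grip":-1},{"tx":-0.1,"ty":-0.007,"tz":0,"twist":0,"grip":-1},{"tx":0,"ty":0,"tz":0,"twist":0,"grip":-1}]'
```

```text
clock: 8.55
ee_pos: [0.469, -0.226, 0.0456]
eef_rot: [-0.025, 0.706, 0.024, 0.707]
force: [0.0, -5.8, -1.3]
width: 0.0276
clock: 9.45
ee_pos: [0.4389, -0.2284, 0.0456]
eef_rot: [-0.025, 0.705, 0.024, 0.708]
force: [10.3, -1.3, -0.7]
width: 0.0279
```

```bash
python3 -m creep '[{"tx":0.06,"ty":0,"tz":0,"twist":0,"grip":0.3},{"tx":0,"ty":0,"tz":0,"twist":0,"grip":0.3},{"tx":0,"ty":0,"tz":0,"twist":0,"grip":0.3},{"tx":0,"ty":0,"tz":0.6,"twist":0,"grip":0.3},{"tx":0,"ty":0,"tz":0.9,"twist":0,"grip":0.3},{"tx":0,"ty":0,"tz":0.9,"twist":-0.9,"grip":0.3},{"tx":0,"ty":0,"tz":0.9,"twist":-0.95,"grip":0.3},{"tx":0,"ty":0,"tz":0.9,"twist":-0.95,"grip":0.3},{"tx":0.4,"ty":0.05,"tz":0.7,"twist":-0.95,"grip":0.3},{"tx":0.5,"ty":0.05,"tz":0,"twist":-0.95,"grip":0.3},{"tx":0.5,"ty":0.05,"tz":0,"twist":-0.95,"grip":0.3},{"tx":0.5,"ty":0.05,"tz":0,"twist":-0.95,"grip":0.3},{"tx":0.5,"ty":0.05,"tz":0,"twist":-0.95,"grip":0.3},{"tx":0.5,"ty":0.05,"tz":0,"twist":-0.95,"grip":0.3},{"tx":0.5,"ty":0.02,"tz":0,"twist":-0.95,"grip":0.3},{"tx":0.5,"ty":0,"tz":0,"twist":-0.95,"grip":0.3},{"tx":0.5,"ty":0,"tz":0,"twist":-0.8,"grip":0.3},{"tx":0,"ty":0,"tz":0,"twist":0,"grip":0.3},{"tx":0,"ty":0,"tz":0,"twist":0,"grip":0.3}]'
python3 - <<'E'
from h import *
st(); snap2('wrist','w6')
E
```

```text
clock: 11.35
ee_pos: [0.6139, -0.2153, 0.2399]
eef_rot: [0.48, 0.519, -0.481, 0.519]
force: [-0.6, -0.3, -1.2]
width: 0.0598
t 11.35 pos [ 0.6139 -0.2153  0.2399] x [-0.0021 -0.0002 -1.    ] y [ 0.997   0.0774 -0.0021] jawyaw 4.44 F [-0.6 -0.3 -1.2] w 0.0598 q [-0.34  0.64  1.01  1.56 -0.56  1.26  0.83]
```

View pics/w6.png

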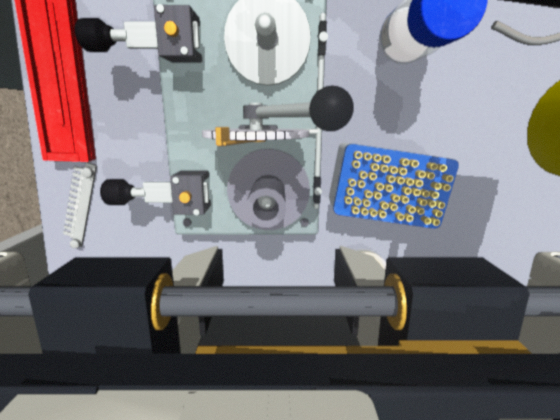

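```bash
python3 - <<'E'
from h import *
m=L('w6')
for n,uv,z in [('coretop',(266.5,204),.113),('flange',(269,188),.043),('platL',(267,40),.038),('tipL',(264.5,22),.094),('ball',(331,108),.167)]: print(n,ray(m,uv,z))
crop('w6',90,0,370,250,2.8)
E
```

```text
coretop [ 0.6037 -0.2126  0.113 ]
flange [ 0.6039 -0.2132  0.043 ]
platL [ 0.5917 -0.0684  0.038 ]
tipL [ 0.5916 -0.0672  0.094 ]
ball [ 0.6418 -0.1314  0.167 ]
```

View pics/w6_c90_0.png

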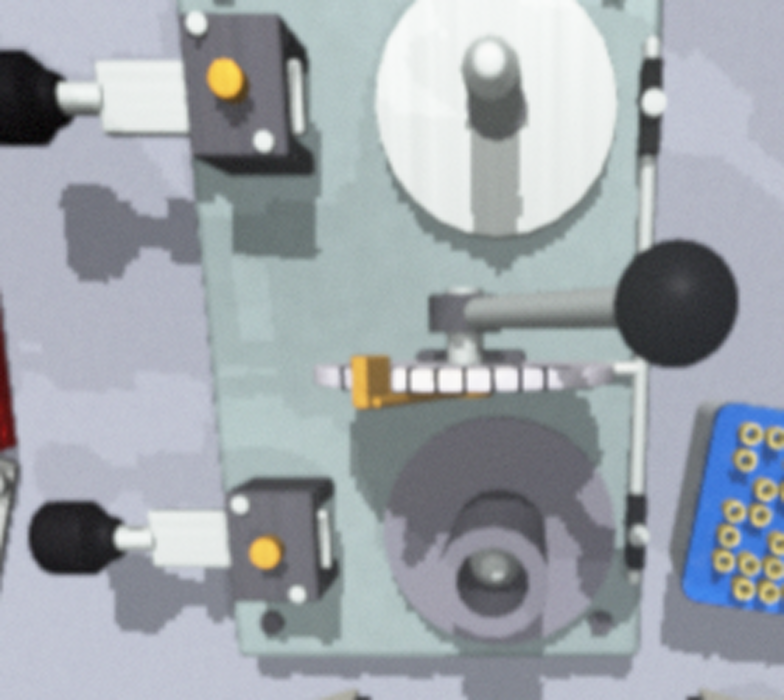

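```bash
python3 -m creep '[{"tx":-0.28,"ty":0.02,"tz":-0.9,"twist":0,"grip":0.3},{"tx":0,"ty":0,"tz":-0.9,"twist":0,"grip":0.3},{"tx":0,"ty":0,"tz":-0.9,"twist":0,"grip":0.3},{"tx":0,"ty":0,"tz":-0.7,"twist":0,"grip":0.3},{"tx":0,"ty":0,"tz":-0.2,"twist":0,"grip":0.3},{"tx":0,"ty":0,"tz":0,"twist":0,"grip":-1},{"tx":0,"ty":0,"tz":0,"twist":0,"grip":-1},{"tx":0,"ty":0,"tz":0,"twist":0,"grip":-1},{"tx":0,"ty":0,"tz":0,"twist":0,"grip":-1},{"tx":0,"ty":0,"tz":0,"twist":0,"grip":-1}]' 25
```

```text
clock: 12.4
ee_pos: [0.6043, -0.2148, 0.0983]
eef_rot: [0.481, 0.518, -0.48, 0.519]
force: [-2.1, 0.4, 8.0]
width: 0.0356
```

```bash
python3 -m creep '[{"tx":0,"ty":0,"tz":0.3,"twist":0,"grip":-1},{"tx":0,"ty":0,"tz":0.6,"twist":0,"grip":-1},{"tx":0,"ty":0,"tz":0.9,"twist":0,"grip":-1},{"tx":0,"ty":0,"tz":0.9,"twist":0,"grip":-1},{"tx":0,"ty":0,"tz":0.9,"twist":0,"grip":-1},{"tx":0,"ty":0,"tz":0.5,"twist":0,"grip":-1},{"tx":0,"ty":0,"tz":0,"twist":0,"grip":-1}]'
python3 - <<'E'
from h import *
st(); snap2('wrist','w7')
E
```

```text
clock: 13.1
ee_pos: [0.6047, -0.2156, 0.265]
eef_rot: [0.482, 0.517, -0.48, 0.52]
force: [-0.1, -0.7, -0.5]
width: 0.0352
t 13.1 pos [ 0.6047 -0.2156  0.265 ] x [ 0.0055 -0.0019 -1.    ] y [0.9971 0.0758 0.0053] jawyaw 4.35 F [-0.1 -0.7 -0.5] w 0.0352 q [-0.36  0.6   1.03  1.55 -0.53  1.29  0.82]
```

View pics/w7.png

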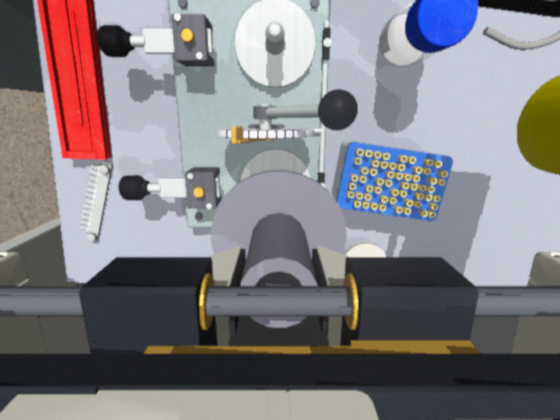

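The core is lifted in the jaws and the right platter is uncovered. Next I'll carry it to the tray.

```bash
python3 -m creep '[{"tx":-0.46,"ty":0.5,"tz":0,"twist":0,"grip":-1},{"tx":-0.46,"ty":0.9,"tz":0,"twist":0,"grip":-1},{"tx":-0.46,"ty":0.9,"tz":0,"twist":0,"grip":-1},{"tx":-0.46,"ty":0.95,"tz":0,"twist":0,"grip":-1},{"tx":-0.46,"ty":0.95,"tz":0,"twist":0,"grip":-1},{"tx":-0.46,"ty":0.95,"tz":0,"twist":0,"grip":-1},{"tx":-0.46,"ty":0.95,"tz":0,"twist":0,"grip":-1},{"tx":-0.46,"ty":0.95,"tz":0,"twist":0,"grip":-1},{"tx":-0.46,"ty":0.95,"tz":0,"twist":0,"grip":-1},{"tx":-0.46,"ty":0.95,"tz":0,"twist":0,"grip":-1},{"tx":-0.46,"ty":0.95,"tz":0,"twist":0,"grip":-1},{"tx":-0.46,"ty":0.7,"tz":0,"twist":0,"grip":-1},{"tx":0,"ty":0,"tz":0,"twist":0,"grip":-1},{"tx":0,"ty":0,"tz":0,"twist":0,"grip":-1}]'
python3 - <<'E'
from h import *
st(); snap2('wrist','w8')
E
```

```text
clock: 14.55
ee_pos: [0.3819, 0.21, 0.2603]
eef_rot: [0.48, 0.519, -0.48, 0.519]
force: [0.9, -0.6, -1.0]
width: 0.0352
t 14.55 pos [0.3819 0.21   0.2603] x [-0.0008 -0.0008 -1.    ] y [ 0.9969  0.0787 -0.0009] jawyaw 4.51 F [ 0.9 -0.6 -1. ] w 0.0352 q [-1.71  0.17  1.28  2.03 -0.19  1.07 -0.26]
```

View pics/w8.png

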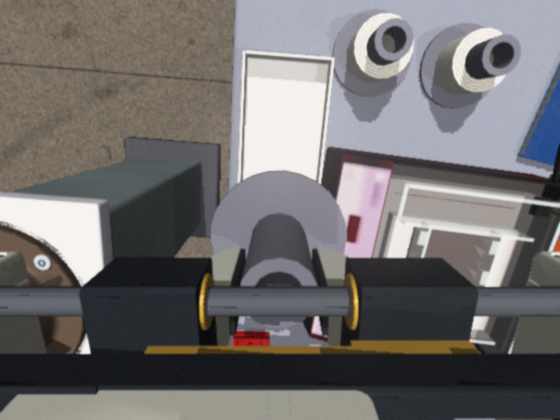

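The tray rim's far end shows at (243,54)–(334,58). Both reels are visible too, with neck tops at (393,42) and (498,54).

```bash
python3 - <<'E'
from h import *
crop('w8',220,30,360,190,4.2)
m=L('w8')
print(ray(m,(395,42),.075),ray(m,(499,55),.075))
E
```

```text
[0.4787 0.3609 0.075 ] [0.5774 0.3577 0.075 ]
```

View pics/w8_c220_30.png

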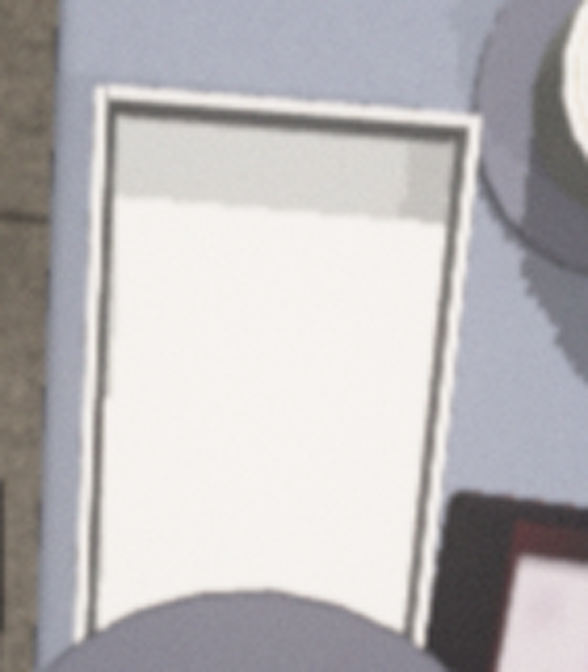

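```bash
python3 - <<'E'
from h import *
m=L('w8'); g=lambda u,v:ray(m,(220+u/4.2,30+v/4.2),.03)
TL,TR,BL,BR=[g(*a) for a in ((95,87),(482,117),(75,640),(428,640))]
print(TL,TR,BL,BR)
for a,b in ((BL,TL),(BR,TR)): print(np.degrees(np.arctan2(-(b-a)[0],(b-a)[1])))
u=(TL-BL)/np.linalg.norm(TL-BL)+(TR-BR)/np.linalg.norm(TR-BR); u/=np.linalg.norm(u); mid=(TL+TR)/2
print('w',np.linalg.norm(TR-TL),'center',mid-u*.1025,'axis',u)
print('far slot',mid-u*(.003+.05))
E
```

```text
[0.3334 0.3504 0.03  ] [0.4315 0.3512 0.03  ] [0.3345 0.2087 0.03  ] [0.4335 0.2165 0.03  ]
0.45663015471210866
0.8517791889421665
w 0.09806605102198651 center [0.3836 0.2483 0.03  ] axis [-0.0114  0.9999  0.    ]
far slot [0.383  0.2978 0.03  ]
```

```bash
python3 -m creep '[{"tx":0.03,"ty":0.5,"tz":0,"twist":0,"grip":-1},{"tx":0,"ty":0.6,"tz":0,"twist":0,"grip":-1},{"tx":0,"ty":0.6,"tz":-0.3,"twist":0,"grip":-1},{"tx":0,"ty":0.45,"tz":-0.6,"twist":0,"grip":-1},{"tx":0,"ty":0,"tz":-0.9,"twist":0,"grip":-1},{"tx":0,"ty":0,"tz":-0.9,"twist":0,"grip":-1},{"tx":0,"ty":0,"tz":-0.9,"twist":0,"grip":-1},{"tx":0,"ty":0,"tz":0,"twist":0,"grip":-1},{"tx":0,"ty":0,"tz":0,"twist":0,"grip":-1}]'
python3 - <<'E'
from h import *
st(); snap2('wrist','w9')
E
```

```text
clock: 15.5
ee_pos: [0.3851, 0.2941, 0.1172]
eef_rot: [0.481, 0.518, -0.482, 0.518]
force: [-0.3, 0.4, -0.0]
width: 0.0355
t 15.5 pos [0.3851 0.2941 0.1172] x [-0.0001 -0.0015 -1.    ] y [ 0.9973  0.0728 -0.0002] jawyaw 4.18 F [-0.3  0.4 -0. ] w 0.0355 q [-1.45  0.51  0.96  2.1  -0.57  0.82 -0.07]
```

View pics/w9.png

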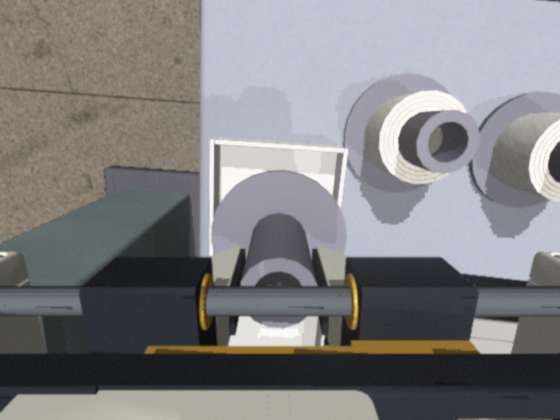

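```bash
python3 - <<'E'
from h import *
m=L('w9')
a,b=ray(m,(210.5,140.5),.03),ray(m,(348,149),.03); print(a,b,(a+b)/2)
c,d=ray(m,(212,232),.057),ray(m,(346,232),.057);print(c,d,(c+d)/2); print(ray(m,(279,171),.06))
E
```

```text
[0.3337 0.3505 0.03  ] [0.431  0.3517 0.03  ] [0.3824 0.3511 0.03  ]
[0.341  0.2923 0.057 ] [0.4311 0.2989 0.057 ] [0.386  0.2956 0.057 ]
[0.383  0.3372 0.06  ]
```

```bash
python3 -m creep '[{"tx":-0.05,"ty":0,"tz":-0.3,"twist":0,"grip":-1},{"tx":0,"ty":0,"tz":-0.3,"twist":0,"grip":-1},{"tx":0,"ty":0,"tz":-0.15,"twist":0,"grip":-1},{"tx":0,"ty":0,"tz":0,"twist":0,"grip":-1}]';python3 -m creep '[{"tx":0,"ty":0,"tz":-0.15,"twist":0,"grip":-1},{"tx":0,"ty":0,"tz":-0.1,"twist":0,"grip":-1},{"tx":0,"ty":0,"tz":0,"twist":0,"grip":-1}]'
```

```text
clock: 15.95
ee_pos: [0.3815, 0.2955, 0.086]
eef_rot: [0.48, 0.519, -0.481, 0.519]
force: [-0.4, -0.1, -0.9]
width: 0.0354
clock: 16.25
ee_pos: [0.3819, 0.2956, 0.0763]
eef_rot: [0.48, 0.519, -0.481, 0.519]
force: [0.6, 0.1, -0.8]
width: 0.0351
```

```bash
python3 -m creep '[{"tx":0.02,"ty":0,"tz":-0.15,"twist":0,"grip":-1},{"tx":0,"ty":0,"tz":-0.15,"twist":0,"grip":-1},{"tx":0,"ty":0,"tz":0,"twist":0,"grip":-1}]'
```

```text
clock: 16.55
ee_pos: [0.3824, 0.2954, 0.0639]
eef_rot: [0.48, 0.519, -0.481, 0.519]
force: [-1.2, 0.4, -1.4]
width: 0.0352
```

```bash
python3 -m creep '[{"tx":0,"ty":0,"tz":0,"twist":0,"grip":-0.1},{"tx":0,"ty":0,"tz":0,"twist":0,"grip":0.3},{"tx":0,"ty":0,"tz":0,"twist":0,"grip":0.3},{"tx":0,"ty":0,"tz":0.3,"twist":0,"grip":0.3},{"tx":0,"ty":0,"tz":0.8,"twist":0,"grip":0.3},{"tx":0,"ty":0,"tz":0.9,"twist":0,"grip":0.3},{"tx":0,"ty":0,"tz":0.9,"twist":0,"grip":0.3},{"tx":0,"ty":0,"tz":0.5,"twist":0,"grip":0.3},{"tx":0.5,"ty":0,"tz":0,"twist":0,"grip":0.3},{"tx":0.8,"ty":0.2,"tz":0,"twist":0,"grip":0.3},{"tx":0.8,"ty":0.2,"tz":0,"twist":0,"grip":0.3},{"tx":0,"ty":0,"tz":0,"twist":0,"grip":0.3},{"tx":0,"ty":0,"tz":0,"twist":0,"grip":0.3}]'
python3 - <<'E'
from h import *
st(); snap2('wrist','w10'); snap2('top','t10')
E
```

```text
clock: 17.85
ee_pos: [0.4673, 0.3109, 0.2013]
eef_rot: [0.481, 0.518, -0.481, 0.519]
force: [-1.5, -0.2, 0.5]
width: 0.0597
t 17.85 pos [0.4673 0.3109 0.2013] x [ 0.0005 -0.0008 -1.    ] y [0.9972 0.0746 0.0004] jawyaw 4.28 F [-1.5 -0.2  0.5] w 0.0597 q [-1.37  0.52  1.01  1.84 -0.5   1.07 -0.09]
```

View pics/w10.png

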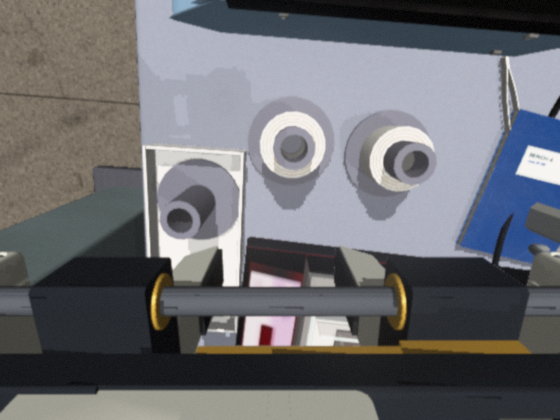

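View pics/t10.png

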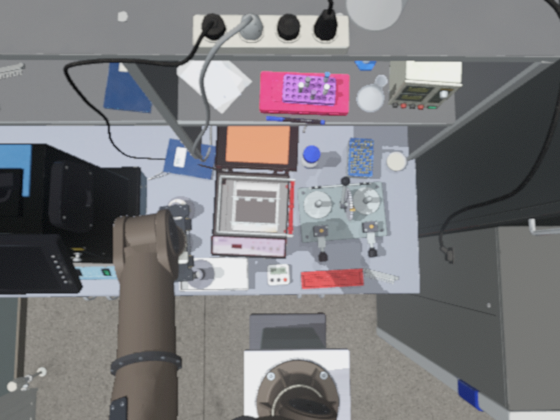

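```bash
python3 - <<'E'
from h import *
snap2('scene','s10')
E
```

```text
(no output)
```

View pics/s10.png

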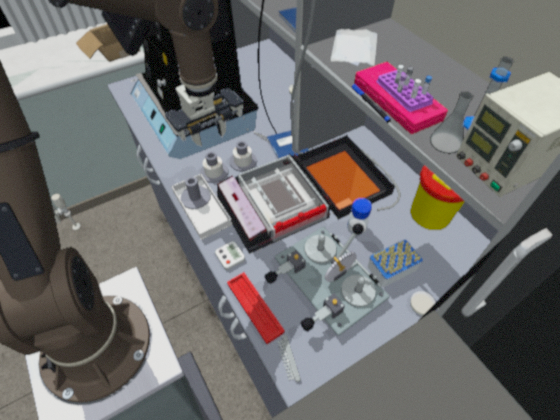

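The scene view shows the core standing in the tray and the forearm leaning close beside the tall imager. Twisting the tool should swing the elbow away, so I'll do that before moving further in.

```bash
python3 -m creep '[{"tx":0,"ty":-0.2,"tz":0,"twist":0.9,"grip":0.3},{"tx":0,"ty":-0.2,"tz":0,"twist":0.95,"grip":0.3},{"tx":0,"ty":-0.2,"tz":0,"twist":0.95,"grip":0.3},{"tx":0,"ty":0,"tz":0,"twist":0.95,"grip":0.3},{"tx":0,"ty":0,"tz":0,"twist":0.95,"grip":0.3},{"tx":0,"ty":0,"tz":0,"twist":0.95,"grip":0.3},{"tx":0,"ty":0,"tz":0,"twist":0.95,"grip":0.3},{"tx":0,"ty":0,"tz":0,"twist":0.95,"grip":0.3},{"tx":0,"ty":0,"tz":0,"twist":0.95,"grip":0.3},{"tx":0,"ty":0,"tz":0,"twist":0.95,"grip":0.3}]'
python3 - <<'E'
from h import *
st()
E
python3 -m creep '[{"tx":0,"ty":0,"tz":0,"twist":0.95,"grip":0.3},{"tx":0,"ty":0,"tz":0,"twist":0.95,"grip":0.3},{"tx":0,"ty":0,"tz":0,"twist":0.95,"grip":0.3},{"tx":0,"ty":0,"tz":0,"twist":0.95,"grip":0.3},{"tx":0,"ty":0,"tz":0,"twist":0.95,"grip":0.3},{"tx":0,"ty":0,"tz":0,"twist":0.95,"grip":0.3},{"tx":0,"ty":0,"tz":0,"twist":0.95,"grip":0.3},{"tx":0,"ty":0,"tz":0,"twist":0.95,"grip":0.3},{"tx":0,"ty":0,"tz":0,"twist":0.5,"grip":0.3},{"tx":0,"ty":0,"tz":0,"twist":0,"grip":0.3}]'
python3 - <<'E'
from h import *
st(); snap2('scene','s11'); snap2('wrist','w11')
E
```

```text
clock: 19.0
ee_pos: [0.4658, 0.2877, 0.201]
eef_rot: [0.06, 0.705, -0.06, 0.704]
force: [-0.3, 0.1, -0.5]
width: 0.0594
t 19.0 pos [0.4658 0.2877 0.201 ] x [-0.0003  0.0002 -1.    ] y [0.1682 0.9858 0.0001] jawyaw 80.32 F [-0.3  0.1 -0.5] w 0.0594 q [-1.13  0.39  0.65  1.85 -0.28  0.99  1.04]
clock: 20.0
ee_pos: [0.4661, 0.2876, 0.201]
eef_rot: [-0.326, 0.628, 0.326, 0.628]
force: [-0.2, 0.3, 0.8]
width: 0.06
t 20.0 pos [0.4661 0.2876 0.201 ] x [-0.0001  0.0001 -1.    ] y [-0.8177  0.5757  0.0002] jawyaw 144.85 F [-0.2  0.3  0.8] w 0.06 q [-0.93  0.36  0.37  1.84 -0.15  0.98  2.04]
```

View pics/s11.png

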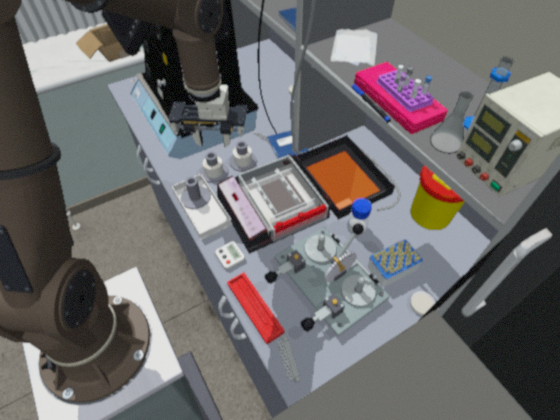

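View pics/w11.png

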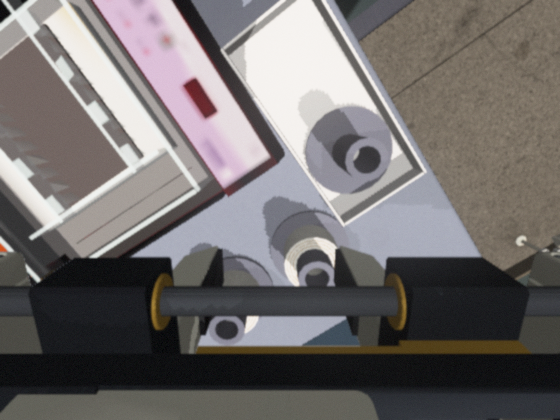

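w11 shows the core standing flat inside the tray. w10 gives the reel neck tops at (294,146) and (413,161).

```bash
python3 - <<'E'
from h import *
m=L('w10'); print(ray(m,(294,146),.075),ray(m,(290,140),.005),ray(m,(412.5,161.5),.075))
m=L('w11'); print(ray(m,(318,275),.075),ray(m,(227,328),.075))
crop('w10',240,90,450,215,3.6)
E
```

```text
[0.4769 0.3649 0.075 ] [0.4761 0.3652 0.005 ] [0.5771 0.3595 0.075 ]
[0.4738 0.3608 0.075 ] [0.5778 0.3572 0.075 ]
```

View pics/w10_c240_90.png

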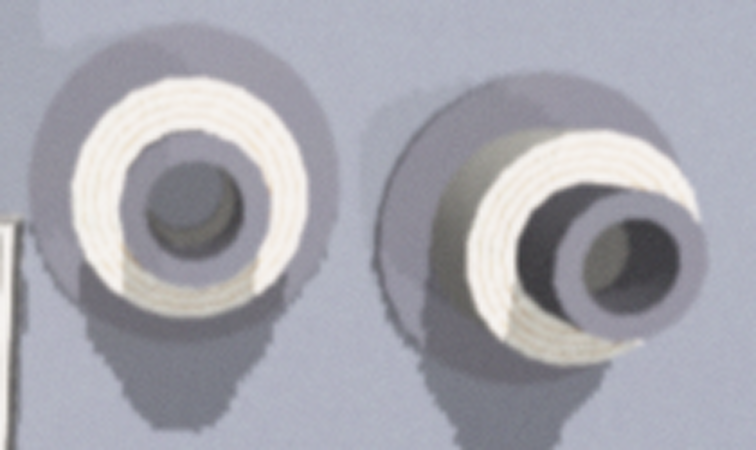

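```bash
python3 -m creep '[{"tx":0.09,"ty":0.6,"tz":0,"twist":0,"grip":0.3},{"tx":0.09,"ty":0.7,"tz":-0.2,"twist":0,"grip":0.3},{"tx":0.08,"ty":0.58,"tz":-0.4,"twist":0,"grip":0.3},{"tx":0,"ty":0,"tz":-0.6,"twist":0,"grip":0.3},{"tx":0,"ty":0,"tz":-0.8,"twist":0,"grip":0.3},{"tx":0,"ty":0,"tz":0,"twist":0,"grip":0.3},{"tx":0,"ty":0,"tz":0,"twist":0,"grip":0.3}]'
python3 - <<'E'
from h import *
st(); snap2('wrist','w12')
E
```

```text
clock: 20.8
ee_pos: [0.477, 0.3626, 0.121]
eef_rot: [-0.325, 0.628, 0.325, 0.628]
force: [-0.7, -0.2, 0.1]
width: 0.0593
t 20.8 pos [0.477  0.3626 0.121 ] x [-0.0007 -0.001  -1.    ] y [-0.8161  0.5779 -0.0001] jawyaw 144.69 F [-0.7 -0.2  0.1] w 0.0593 q [-0.97  0.53  0.33  1.79 -0.22  0.86  1.99]
```

View pics/w12.png

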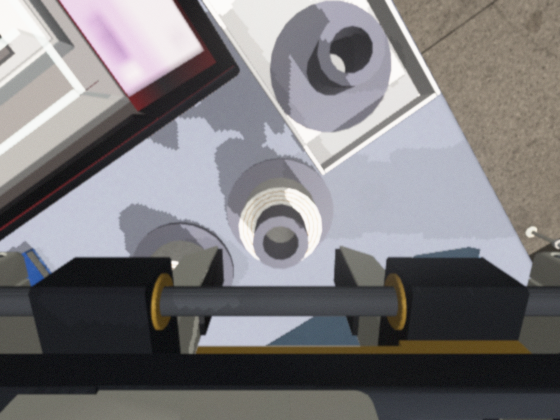

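```bash
python3 - <<'E'
from h import *
m=L('w12'); print(ray(m,(280,236),.075),ray(m,(280,195),.005),proj('wrist',[.477,.3626,.075]))
E
```

```text
[0.4743 0.3593 0.075 ] [0.4681 0.3512 0.005 ] [279.9717 240.4894]
```

```bash
python3 -m creep '[{"tx":-0.03,"ty":-0.05,"tz":-0.5,"twist":0,"grip":0.3},{"tx":0,"ty":0,"tz":-0.5,"twist":0,"grip":0.3},{"tx":0,"ty":0,"tz":-0.3,"twist":0,"grip":0.3},{"tx":0,"ty":0,"tz":-0.15,"twist":0,"grip":0.3},{"tx":0,"ty":0,"tz":0,"twist":0,"grip":0.3}]' 40;python3 -m creep '[{"tx":0,"ty":0,"tz":0,"twist":0,"grip":-1},{"tx":0,"ty":0,"tz":0,"twist":0,"grip":-1},{"tx":0,"ty":0,"tz":0,"twist":0,"grip":-1},{"tx":0,"ty":0,"tz":0,"twist":0,"grip":-1},{"tx":0,"ty":0,"tz":0,"twist":0,"grip":-1}]' 40
```

```text
clock: 21.35
ee_pos: [0.4762, 0.361, 0.063]
eef_rot: [-0.325, 0.628, 0.325, 0.628]
force: [0.7, -0.4, 0.5]
width: 0.0594
clock: 21.85
ee_pos: [0.4761, 0.3613, 0.0633]
eef_rot: [-0.325, 0.628, 0.326, 0.628]
force: [-1.1, -0.1, 6.5]
width: 0.0348
```

```bash
python3 -m creep '[{"tx":0,"ty":0,"tz":0.3,"twist":0,"grip":-1},{"tx":0,"ty":0,"tz":0.6,"twist":0,"grip":-1},{"tx":0,"ty":0,"tz":0.9,"twist":0,"grip":-1},{"tx":0,"ty":0,"tz":0.9,"twist":0,"grip":-1},{"tx":0,"ty":0,"tz":0.9,"twist":0,"grip":-1},{"tx":0,"ty":0,"tz":0.6,"twist":0,"grip":-1},{"tx":0.1,"ty":-0.4,"tz":0,"twist":0,"grip":-1},{"tx":0.15,"ty":-0.6,"tz":0,"twist":-0.5,"grip":-1},{"tx":0.15,"ty":-0.6,"tz":0,"twist":-0.9,"grip":-1},{"tx":0.15,"ty":-0.6,"tz":0,"twist":-0.9,"grip":-1},{"tx":0.15,"ty":-0.6,"tz":0,"twist":-0.9,"grip":-1},{"tx":0.15,"ty":-0.6,"tz":0,"twist":-0.9,"grip":-1},{"tx":0.15,"ty":-0.6,"tz":0,"twist":-0.9,"grip":-1}]'
python3 - <<'E'
from h import *
st(); snap2('wrist','w13')
E
```

```text
clock: 23.15
ee_pos: [0.5151, 0.1966, 0.2289]
eef_rot: [-0.088, 0.703, 0.086, 0.701]
force: [-0.0, -0.7, -2.8]
width: 0.0348
t 23.15 pos [0.5151 0.1966 0.2289] x [-0.003  -0.0024 -1.    ] y [-0.2437  0.9698 -0.0016] jawyaw 104.11 F [-0.  -0.7 -2.8] w 0.0348 q [-0.89  0.35  0.58  1.8  -0.22  1.05  1.59]
```

View pics/w13.png

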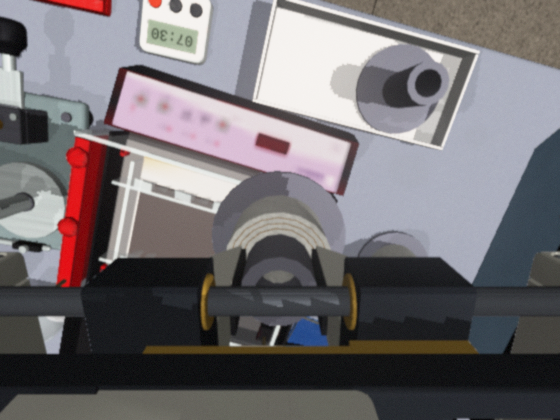

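```bash
python3 -m creep '[{"tx":0.14,"ty":-0.5,"tz":0,"twist":-0.95,"grip":-1},{"tx":0.14,"ty":-0.5,"tz":0,"twist":-0.95,"grip":-1},{"tx":0.14,"ty":-0.5,"tz":0,"twist":-0.95,"grip":-1},{"tx":0.14,"ty":-0.5,"tz":0,"twist":-0.95,"grip":-1},{"tx":0.14,"ty":-0.5,"tz":0,"twist":-0.95,"grip":-1},{"tx":0.14,"ty":-0.5,"tz":0,"twist":-0.95,"grip":-1},{"tx":0.14,"ty":-0.5,"tz":0,"twist":-0.95,"grip":-1},{"tx":0.14,"ty":-0.5,"tz":0,"twist":-0.95,"grip":-1},{"tx":0.14,"ty":-0.5,"tz":0,"twist":-0.95,"grip":-1},{"tx":0.14,"ty":-0.5,"tz":0,"twist":-0.95,"grip":-1},{"tx":0.14,"ty":-0.5,"tz":0,"twist":-0.95,"grip":-1},{"tx":0.14,"ty":-0.4,"tz":0,"twist":-0.95,"grip":-1},{"tx":0.1,"ty":-0.2,"tz":0,"twist":-0.8,"grip":-1},{"tx":0,"ty":0,"tz":0,"twist":0,"grip":-1},{"tx":0,"ty":0,"tz":0,"twist":0,"grip":-1}]'
python3 - <<'E'
from h import *
st(); snap2('wrist','w14'); snap2('top','t14')
E
```

```text
clock: 24.7
ee_pos: [0.5859, -0.0442, 0.2297]
eef_rot: [0.467, 0.531, -0.468, 0.53]
force: [-0.8, 0.8, -1.9]
width: 0.0346
t 24.7 pos [ 0.5859 -0.0442  0.2297] x [-0.0022 -0.0005 -1.    ] y [ 0.9922  0.1245 -0.0023] jawyaw 7.15 F [-0.8  0.8 -1.9] w 0.0346 q [-0.69  0.54  1.02  1.73 -0.5   1.16  0.61]
```

View pics/w14.png

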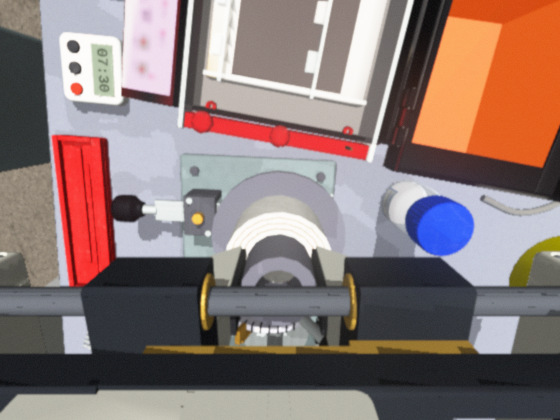

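View pics/t14.png

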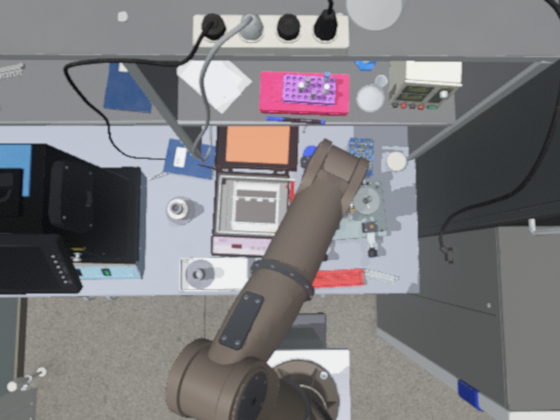

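```bash
python3 - <<'E'
from h import *
crop('w14',200,150,360,260,4.5)
m=L('w14')
for r in (169,171,173): print(ray(m,(279,r),.169))
print(ray(m,(215.5,232),.169),ray(m,(343.5,232),.169))
E
```

```text
[ 0.5813 -0.0004  0.169 ]
[ 0.5814 -0.0017  0.169 ]
[ 0.5816 -0.003   0.169 ]
[ 0.544  -0.0481  0.169 ] [ 0.6298 -0.0373  0.169 ]
```

View pics/w14_c200_150.png

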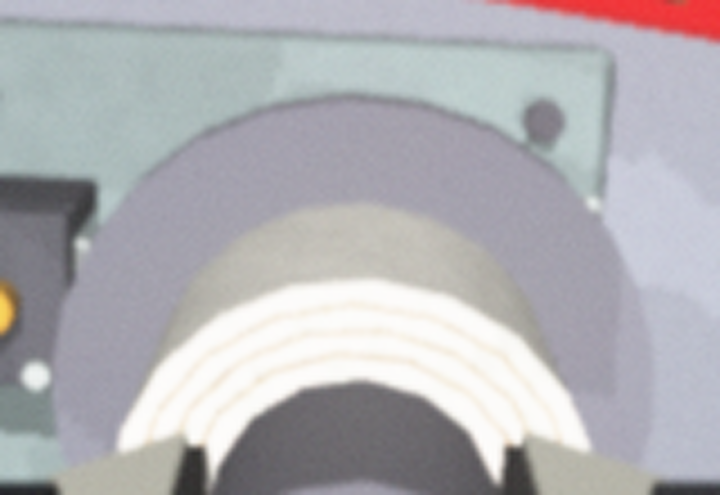

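```bash
python3 -m creep '[{"tx":0.07,"ty":-0.25,"tz":0,"twist":-0.3,"grip":-1},{"tx":0.07,"ty":-0.25,"tz":-0.4,"twist":0,"grip":-1},{"tx":0,"ty":0,"tz":-0.6,"twist":0,"grip":-1},{"tx":0,"ty":0,"tz":-0.6,"twist":0,"grip":-1},{"tx":0,"ty":0,"tz":0,"twist":0,"grip":-1},{"tx":0,"ty":0,"tz":0,"twist":0,"grip":-1}]'
python3 - <<'E'
from h import *
st(); snap2('wrist','w15'); snap2('scene','s15'); crop('s15',250,190,410,330,4.2)
E
```

```text
clock: 25.4
ee_pos: [0.5928, -0.0636, 0.1672]
eef_rot: [0.479, 0.52, -0.479, 0.52]
force: [-0.1, 0.2, -2.1]
width: 0.0346
t 25.4 pos [ 0.5928 -0.0636  0.1672] x [-0.0003 -0.0004 -1.    ] y [ 0.9966  0.0822 -0.0003] jawyaw 4.72 F [-0.1  0.2 -2.1] w 0.0346 q [-0.61  0.62  0.97  1.79 -0.58  1.05  0.66]
```

View pics/w15.png

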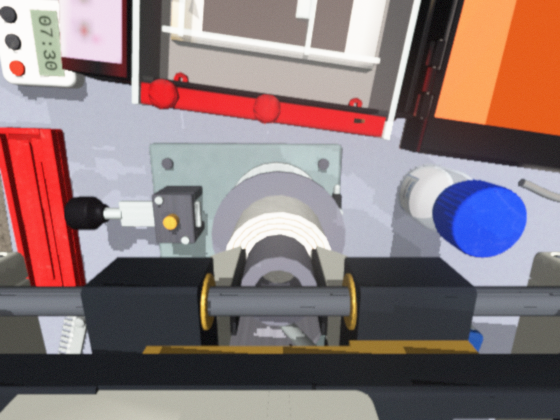

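View pics/s15_c250_190.png

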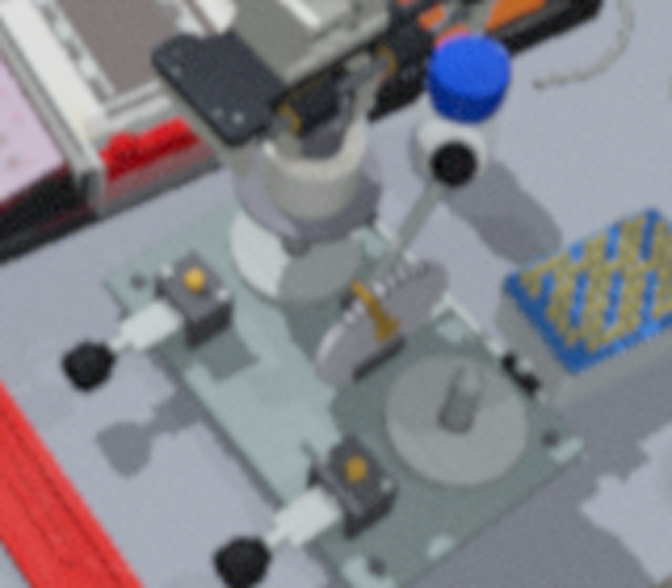

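```bash
python3 - <<'E'
from h import *
crop('w15',190,140,370,260,4.2)
E
```

```text
(no output)
```

View pics/w15_c190_140.png

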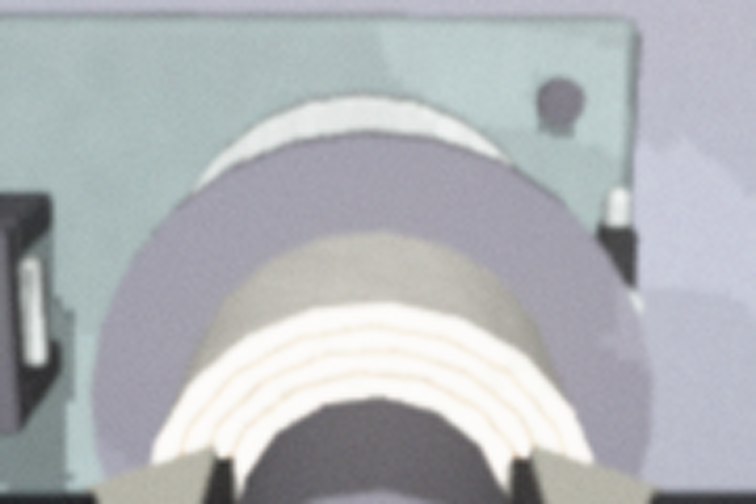

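```bash
cat >> h.py <<'E'
from scipy.optimize import least_squares
def fitc(m,pts,z,r):
    P=np.array([ray(m,p,z)[:2] for p in pts])
    f=lambda c:np.hypot(*(P-c).T)-r
    s=least_squares(f,P.mean(0)-[0,.02]); return s.x,np.abs(s.fun).max()
E
python3 - <<'E'
from h import *
m=L('w15'); g=lambda L:[(190+u/4.2,140+v/4.2) for u,v in L]
print(fitc(m,g([(197,190),(240,130),(300,103),(368,94),(430,103),(490,137)]),.038,.042))
for z in (.104,.106): print(fitc(m,g([(150,235),(250,160),(372,132),(480,155),(580,220),(640,310),(105,320)]),z,.045))
E
```

```text
(array([ 0.5925, -0.0661]), np.float64(0.0009020414898974344))
(array([ 0.594 , -0.0664]), np.float64(0.0007891699460750023))
(array([ 0.594 , -0.0662]), np.float64(0.0005319204592967031))
```

```bash
python3 -m creep '[{"tx":-0.03,"ty":0,"tz":-0.15,"twist":0,"grip":-1},{"tx":0,"ty":0,"tz":-0.2,"twist":0,"grip":-1},{"tx":0,"ty":0,"tz":-0.2,"twist":0,"grip":-1},{"tx":0,"ty":0,"tz":0,"twist":0,"grip":-1}]';python3 -m creep '[{"tx":0,"ty":0,"tz":-0.25,"twist":0,"grip":-1},{"tx":0,"ty":0,"tz":-0.25,"twist":0,"grip":-1},{"tx":0,"ty":0,"tz":0,"twist":0,"grip":-1}]'
```

```text
clock: 25.9
ee_pos: [0.5908, -0.0627, 0.1434]
eef_rot: [0.478, 0.521, -0.479, 0.52]
force: [-0.7, -0.1, -3.1]
width: 0.0348
clock: 26.2
ee_pos: [0.5907, -0.0627, 0.123]
eef_rot: [0.478, 0.521, -0.479, 0.52]
force: [-0.8, 0.7, -2.8]
width: 0.0344
```

```bash
python3 -m creep '[{"tx":0,"ty":0,"tz":-0.2,"twist":0,"grip":-1},{"tx":0,"ty":0,"tz":-0.2,"twist":0,"grip":-1},{"tx":0,"ty":0,"tz":-0.1,"twist":0,"grip":-1},{"tx":0,"ty":0,"tz":0,"twist":0,"grip":-1}]'; python3 -m creep '[{"tx":0,"ty":0,"tz":-0.06,"twist":0,"grip":-1},{"tx":0,"ty":0,"tz":0,"twist":0,"grip":-1}]'
```

```text
clock: 26.6
ee_pos: [0.5912, -0.063, 0.104]
eef_rot: [0.479, 0.521, -0.479, 0.52]
force: [-0.1, 0.4, -2.9]
width: 0.0348
clock: 26.8
ee_pos: [0.5917, -0.0631, 0.1023]
eef_rot: [0.479, 0.52, -0.479, 0.52]
force: [0.6, 0.1, -3.9]
width: 0.0348
```

```bash
python3 -m creep '[{"tx":0,"ty":0,"tz":-0.04,"twist":0,"grip":-1},{"tx":0,"ty":0,"tz":0,"twist":0,"grip":-0.1},{"tx":0,"ty":0,"tz":0,"twist":0,"grip":0.3},{"tx":0,"ty":0,"tz":0,"twist":0,"grip":0.3},{"tx":0,"ty":0,"tz":0,"twist":0,"grip":0.3},{"tx":0,"ty":0,"tz":0.4,"twist":0,"grip":0.3},{"tx":0,"ty":0,"tz":0.9,"twist":0,"grip":0.3},{"tx":0,"ty":0,"tz":0.9,"twist":0,"grip":0.3},{"tx":0,"ty":0,"tz":0.9,"twist":0,"grip":0.3},{"tx":0,"ty":0,"tz":0,"twist":0,"grip":0.3}]'
python3 - <<'E'
from h import *
st(); snap2('wrist','w16')
E
```

```text
clock: 27.8
ee_pos: [0.5939, -0.0647, 0.2305]
eef_rot: [0.481, 0.518, -0.477, 0.522]
force: [0.2, -0.2, 0.8]
width: 0.0599
t 27.8 pos [ 0.5939 -0.0647  0.2305] x [ 0.0079 -0.0008 -1.    ] y [0.9966 0.0822 0.0078] jawyaw 4.72 F [ 0.2 -0.2  0.8] w 0.0599 q [-0.65  0.55  1.03  1.72 -0.51  1.16  0.61]
```

View pics/w16.png

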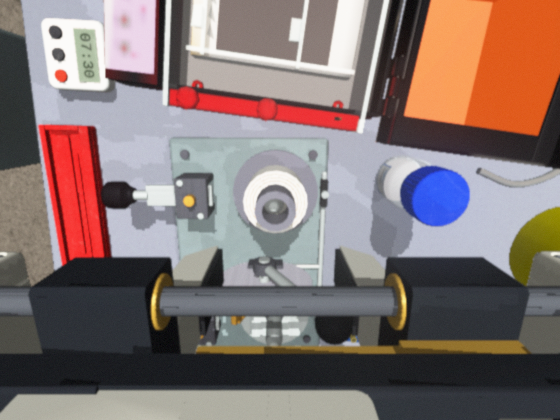

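The left reel is seated, with the spindle tip visible in its bore at (275,207). Next is the second reel.

```bash
python3 -m creep '[{"tx":-0.06,"ty":0.4,"tz":0,"twist":0.5,"grip":0.3},{"tx":-0.06,"ty":0.5,"tz":0,"twist":0.98,"grip":0.3},{"tx":-0.06,"ty":0.5,"tz":0,"twist":0.98,"grip":0.3},{"tx":-0.06,"ty":0.5,"tz":0,"twist":0.98,"grip":0.3},{"tx":-0.06,"ty":0.5,"tz":0,"twist":0.98,"grip":0.3},{"tx":-0.06,"ty":0.5,"tz":0,"twist":0.98,"grip":0.3},{"tx":-0.06,"ty":0.5,"tz":0,"twist":0.98,"grip":0.3},{"tx":-0.06,"ty":0.5,"tz":0,"twist":0.98,"grip":0.3},{"tx":-0.06,"ty":0.5,"tz":0,"twist":0.98,"grip":0.3},{"tx":-0.06,"ty":0.5,"tz":0,"twist":0.98,"grip":0.3},{"tx":-0.06,"ty":0.5,"tz":0,"twist":0.98,"grip":0.3},{"tx":-0.06,"ty":0.5,"tz":0,"twist":0.98,"grip":0.3},{"tx":-0.06,"ty":0.5,"tz":0,"twist":0.98,"grip":0.3},{"tx":-0.06,"ty":0.5,"tz":0,"twist":0.98,"grip":0.3},{"tx":-0.06,"ty":0.5,"tz":0,"twist":0.98,"grip":0.3},{"tx":-0.06,"ty":0.5,"tz":0,"twist":0.98,"grip":0.3},{"tx":-0.06,"ty":0.5,"tz":0,"twist":0.98,"grip":0.3},{"tx":-0.06,"ty":0.5,"tz":0,"twist":0.98,"grip":0.3},{"tx":0,"ty":0,"tz":0,"twist":0.4,"grip":0.3},{"tx":0,"ty":0,"tz":0,"twist":0,"grip":0.3}]'
python3 - <<'E'
from h import *
st(); snap2('wrist','w17'); snap2('top','t17')
E
```

```text
clock: 29.85
ee_pos: [0.5479, 0.2931, 0.2242]
eef_rot: [-0.328, 0.627, 0.328, 0.626]
force: [0.4, -0.7, -0.8]
width: 0.0598
t 29.85 pos [0.5479 0.2931 0.2242] x [-0.0012 -0.0007 -1.    ] y [-0.8225  0.5688  0.0005] jawyaw 145.33 F [ 0.4 -0.7 -0.8] w 0.0598 q [-0.82  0.45  0.36  1.62 -0.17  1.1   2.12]
```

View pics/w17.png

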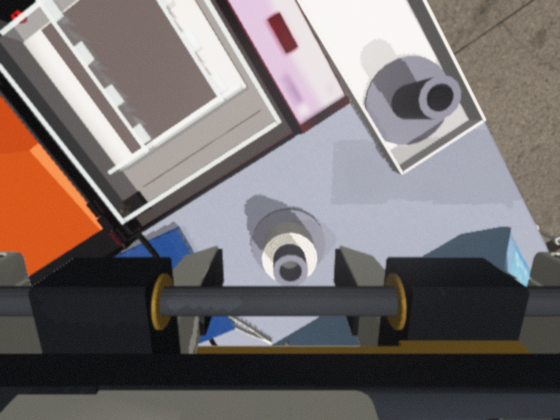

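View pics/t17.png

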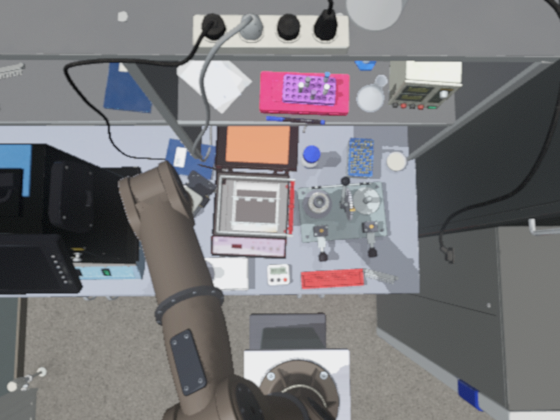

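```bash
python3 - <<'E'
from h import *
m=L('w17'); print(ray(m,(291,266),.075),ray(m,(288,241),.03), ray(m,(289,246),.045))
crop('w17',230,190,350,300,5)
E
```

```text
[0.5755 0.3541 0.075 ] [0.5718 0.3455 0.03  ] [0.5712 0.3459 0.045 ]
```

View pics/w17_c230_190.png

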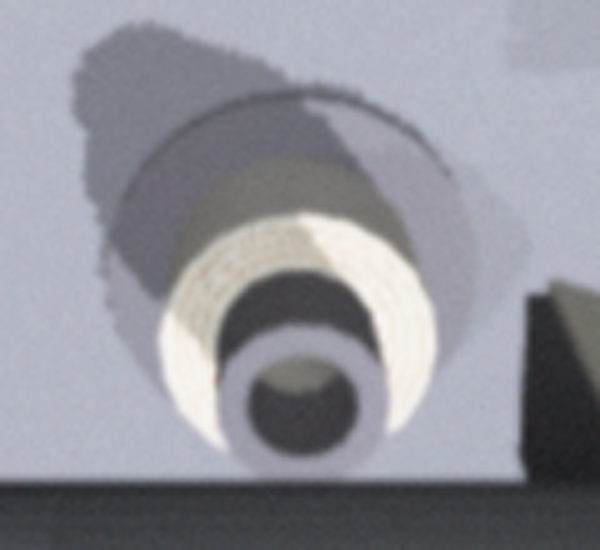

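```bash
python3 -m creep '[{"tx":0.25,"ty":0.5,"tz":0,"twist":0,"grip":0.3},{"tx":0.25,"ty":0.6,"tz":-0.3,"twist":0,"grip":0.3},{"tx":0.23,"ty":0.54,"tz":-0.6,"twist":0,"grip":0.3},{"tx":0,"ty":0,"tz":-0.8,"twist":0,"grip":0.3},{"tx":0,"ty":0,"tz":-0.8,"twist":0,"grip":0.3},{"tx":0,"ty":0,"tz":0,"twist":0,"grip":0.3},{"tx":0,"ty":0,"tz":0,"twist":0,"grip":0.3}]'
python3 - <<'E'
from h import *
st(); snap2('wrist','w18')
print(proj('wrist',[.5773,.359,.075]))
E
```

```text
clock: 30.65
ee_pos: [0.5778, 0.3577, 0.1251]
eef_rot: [-0.327, 0.627, 0.327, 0.626]
force: [0.6, 0.6, 0.9]
width: 0.0599
t 30.65 pos [0.5778 0.3577 0.1251] x [-0.0006 -0.001  -1.    ] y [-0.8205  0.5717 -0.0001] jawyaw 145.13 F [0.6 0.6 0.9] w 0.0599 q [-0.84  0.64  0.32  1.57 -0.23  0.97  2.09]
[281.8109 239.0305]
```

View pics/w18.png

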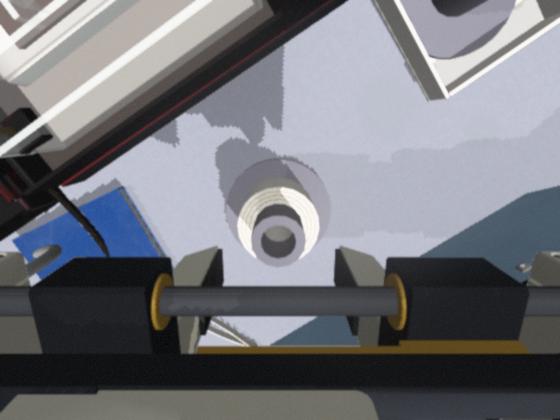

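```bash
python3 -m creep '[{"tx":0,"ty":0,"tz":-0.5,"twist":0,"grip":0.3},{"tx":0,"ty":0,"tz":-0.5,"twist":0,"grip":0.3},{"tx":0,"ty":0,"tz":-0.35,"twist":0,"grip":0.3},{"tx":0,"ty":0,"tz":-0.2,"twist":0,"grip":0.3},{"tx":0,"ty":0,"tz":0,"twist":0,"grip":0.3},{"tx":0,"ty":0,"tz":0,"twist":0,"grip":-1},{"tx":0,"ty":0,"tz":0,"twist":0,"grip":-1},{"tx":0,"ty":0,"tz":0,"twist":0,"grip":-1},{"tx":0,"ty":0,"tz":0,"twist":0,"grip":-1},{"tx":0,"ty":0,"tz":0,"twist":0,"grip":-1}]' 45
```

```text
clock: 31.7
ee_pos: [0.578, 0.3587, 0.0634]
eef_rot: [-0.328, 0.626, 0.328, 0.627]
force: [1.6, -0.4, 4.1]
width: 0.0338
```

```bash
python3 -m creep '[{"tx":0,"ty":0,"tz":0.3,"twist":0,"grip":-1},{"tx":0,"ty":0,"tz":0.6,"twist":0,"grip":-1},{"tx":0,"ty":0,"tz":0.9,"twist":0,"grip":-1},{"tx":0,"ty":0,"tz":0.9,"twist":0,"grip":-1},{"tx":0,"ty":0,"tz":0.9,"twist":0,"grip":-1},{"tx":0,"ty":0,"tz":0.9,"twist":0,"grip":-1},{"tx":0,"ty":0,"tz":0.5,"twist":0,"grip":-1},{"tx":0,"ty":-0.3,"tz":0,"twist":0,"grip":-1}]'
python3 -m creep '[{"tx":-0.05,"ty":-0.6,"tz":0,"twist":-0.5,"grip":-1},{"tx":-0.05,"ty":-0.7,"tz":0,"twist":-0.9,"grip":-1},{"tx":-0.05,"ty":-0.7,"tz":0,"twist":-0.9,"grip":-1},{"tx":-0.05,"ty":-0.7,"tz":0,"twist":-0.9,"grip":-1},{"tx":-0.05,"ty":-0.7,"tz":0,"twist":-0.9,"grip":-1},{"tx":-0.05,"ty":-0.7,"tz":0,"twist":-0.9,"grip":-1},{"tx":-0.05,"ty":-0.7,"tz":0,"twist":-0.9,"grip":-1},{"tx":-0.05,"ty":-0.7,"tz":0,"twist":-0.9,"grip":-1},{"tx":0,"ty":-0.7,"tz":0,"twist":-0.9,"grip":-1},{"tx":0,"ty":-0.7,"tz":0,"twist":-0.9,"grip":-1},{"tx":0,"ty":-0.7,"tz":0,"twist":-0.9,"grip":-1},{"tx":0,"ty":-0.7,"tz":0,"twist":-0.9,"grip":-1}]'
python3 - <<'E'
from h import *
st(); snap2('wrist','w19')
E
```

```text
clock: 32.5
ee_pos: [0.5783, 0.3487, 0.2665]
eef_rot: [-0.328, 0.624, 0.329, 0.628]
force: [0.1, 0.6, -2.7]
width: 0.0344
clock: 33.7
ee_pos: [0.5602, 0.0127, 0.2617]
eef_rot: [0.173, 0.686, -0.173, 0.685]
force: [0.3, -0.0, -1.2]
width: 0.0345
t 33.7 pos [0.5602 0.0127 0.2617] x [-0.002 -0.    -1.   ] y [ 0.474   0.8805 -0.001 ] jawyaw 61.7 F [ 0.3 -0.  -1.2] w 0.0345 q [-0.69  0.37  0.79  1.75 -0.29  1.14  1.26]
```

View pics/w19.png

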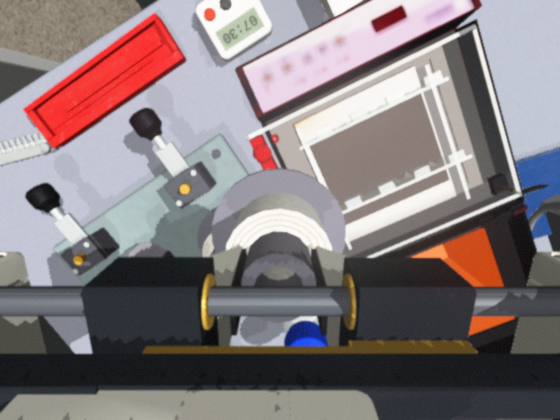

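```bash
python3 -m creep '[{"tx":0,"ty":-0.7,"tz":0,"twist":-0.8,"grip":-1},{"tx":0,"ty":-0.7,"tz":0,"twist":-0.8,"grip":-1},{"tx":0.06,"ty":-0.7,"tz":0,"twist":-0.8,"grip":-1},{"tx":0.15,"ty":-0.7,"tz":0,"twist":-0.8,"grip":-1},{"tx":0.15,"ty":-0.7,"tz":0,"twist":-0.8,"grip":-1},{"tx":0.15,"ty":-0.7,"tz":0,"twist":-0.8,"grip":-1},{"tx":0.15,"ty":-0.6,"tz":0,"twist":-0.8,"grip":-1},{"tx":0.15,"ty":-0.5,"tz":0,"twist":-0.8,"grip":-1},{"tx":0.15,"ty":-0.4,"tz":0,"twist":-0.8,"grip":-1},{"tx":0,"ty":0,"tz":0,"twist":0,"grip":-1},{"tx":0,"ty":0,"tz":-0.9,"twist":0,"grip":-1},{"tx":0,"ty":0,"tz":-0.9,"twist":0,"grip":-1},{"tx":0,"ty":0,"tz":-0.6,"twist":0,"grip":-1},{"tx":0,"ty":0,"tz":0,"twist":0,"grip":-1},{"tx":0,"ty":0,"tz":0,"twist":0,"grip":-1}]'
python3 - <<'E'
from h import *
st(); snap2('wrist','w20'); crop('w20',190,140,370,260,4.2)
E
```

```text
clock: 35.25
ee_pos: [0.5996, -0.2131, 0.167]
eef_rot: [0.48, 0.52, -0.48, 0.519]
force: [0.4, 0.0, -2.2]
width: 0.0342
t 35.25 pos [ 0.5996 -0.2131  0.167 ] x [-0.0009  0.0003 -1.    ] y [ 0.9969  0.079  -0.0009] jawyaw 4.53 F [ 0.4  0.  -2.2] w 0.0342 q [-0.32  0.67  0.94  1.68 -0.6   1.1   0.88]
```

View pics/w20.png

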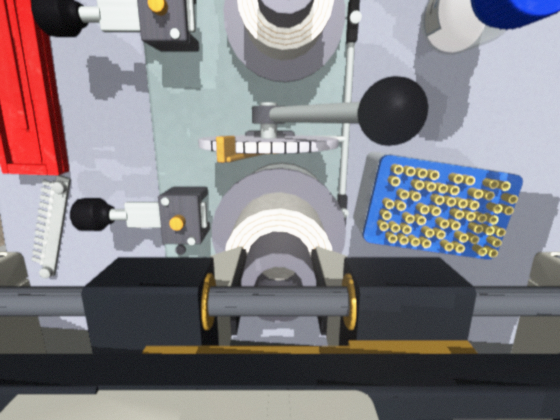

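View pics/w20_c190_140.png

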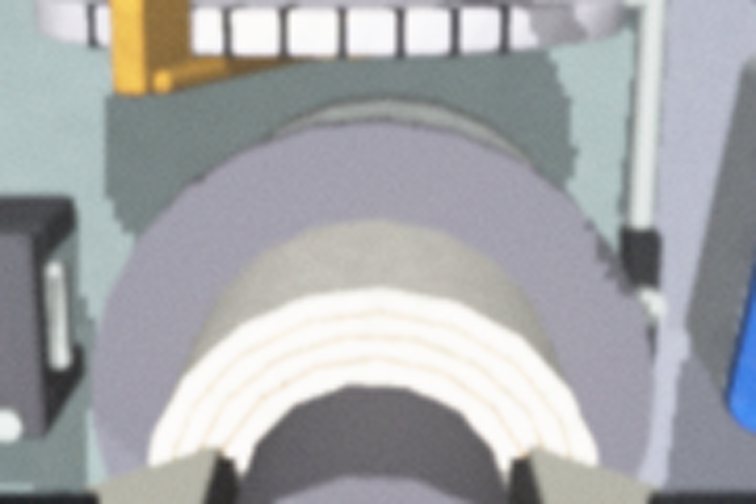

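```bash
python3 - <<'E'
from h import *
m=L('w20'); g=lambda L:[(190+u/4.2,140+v/4.2) for u,v in L]
print(fitc(m,g([(275,135),(310,113),(350,102),(395,99),(440,106),(490,130),(525,158)]),.038,.042))
for z in (.104,.106): print(fitc(m,g([(150,225),(250,148),(372,122),(480,142),(580,205),(640,300),(105,315)]),z,.045))
E
```

```text
(array([ 0.6031, -0.2166]), np.float64(0.0005983049192203951))
(array([ 0.6007, -0.2141]), np.float64(0.0004524409573707505))
(array([ 0.6007, -0.2139]), np.float64(0.00022998282480651833))
```

```bash
python3 -m creep '[{"tx":0.055,"ty":-0.055,"tz":-0.15,"twist":0,"grip":-1},{"tx":0,"ty":0,"tz":-0.2,"twist":0,"grip":-1},{"tx":0,"ty":0,"tz":-0.2,"twist":0,"grip":-1},{"tx":0,"ty":0,"tz":0,"twist":0,"grip":-1}]';python3 -m creep '[{"tx":0,"ty":0,"tz":-0.25,"twist":0,"grip":-1},{"tx":0,"ty":0,"tz":-0.25,"twist":0,"grip":-1},{"tx":0,"ty":0,"tz":0,"twist":0,"grip":-1}]'
```

```text
clock: 35.7
ee_pos: [0.6016, -0.2152, 0.1434]
eef_rot: [0.48, 0.52, -0.48, 0.518]
force: [-0.0, 0.3, -1.8]
width: 0.0344
clock: 36.0
ee_pos: [0.6014, -0.2151, 0.1229]
eef_rot: [0.48, 0.52, -0.481, 0.518]
force: [-0.1, 0.3, -1.7]
width: 0.0345
```

```bash
python3 -m creep '[{"tx":0,"ty":0,"tz":-0.2,"twist":0,"grip":-1},{"tx":0,"ty":0,"tz":-0.2,"twist":0,"grip":-1},{"tx":0,"ty":0,"tz":-0.15,"twist":0,"grip":-1},{"tx":0,"ty":0,"tz":0,"twist":0,"grip":-1}]'; python3 -m creep '[{"tx":0,"ty":0,"tz":-0.05,"twist":0,"grip":-1},{"tx":0,"ty":0,"tz":0,"twist":0,"grip":-0.1},{"tx":0,"ty":0,"tz":0,"twist":0,"grip":0.3},{"tx":0,"ty":0,"tz":0,"twist":0,"grip":0.3},{"tx":0,"ty":0,"tz":0,"twist":0,"grip":0.3},{"tx":0,"ty":0,"tz":0.4,"twist":0,"grip":0.3},{"tx":0,"ty":0,"tz":0.9,"twist":0,"grip":0.3},{"tx":0,"ty":0,"tz":0.9,"twist":0,"grip":0.3},{"tx":0,"ty":0,"tz":0.9,"twist":0,"grip":0.3},{"tx":0,"ty":0,"tz":0,"twist":0,"grip":0.3},{"tx":0,"ty":0,"tz":0,"twist":0,"grip":0.3}]'
python3 - <<'E'
from h import *
st(); snap2('wrist','w21'); crop('w21',90,0,370,250,2.8)
E
```

```text
clock: 36.4
ee_pos: [0.6021, -0.2156, 0.102]
eef_rot: [0.48, 0.519, -0.48, 0.519]
force: [-0.5, 0.4, -2.9]
width: 0.0341
clock: 37.5
ee_pos: [0.6026, -0.2161, 0.2264]
eef_rot: [0.481, 0.518, -0.48, 0.52]
force: [0.3, -0.3, -0.7]
width: 0.0593
t 37.5 pos [ 0.6026 -0.2161  0.2264] x [ 0.0024 -0.0004 -1.    ] y [0.997  0.0774 0.0024] jawyaw 4.44 F [ 0.3 -0.3 -0.7] w 0.0593 q [-0.34  0.62  0.99  1.61 -0.55  1.21  0.84]
```

View pics/w21_c90_0.png

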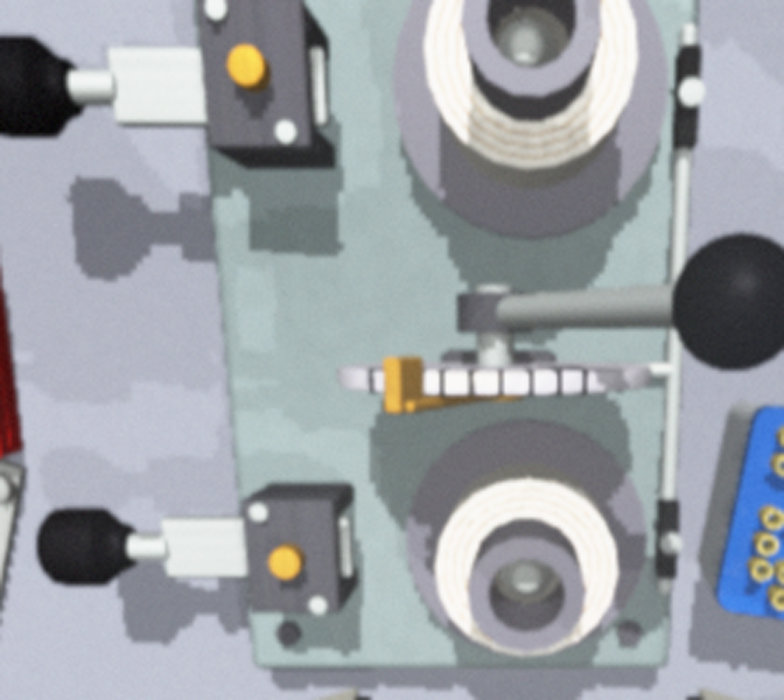

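Both reels sit flat, with the spindle tips visible in their bores. Next I'll push the right knob home.

```bash
python3 -m creep '[{"tx":-0.3,"ty":-0.02,"tz":0,"twist":0.6,"grip":0.3},{"tx":-0.38,"ty":-0.03,"tz":0,"twist":0.96,"grip":0.3},{"tx":-0.38,"ty":-0.03,"tz":0,"twist":0.96,"grip":0.3},{"tx":-0.38,"ty":-0.03,"tz":0,"twist":0.96,"grip":0.3},{"tx":-0.38,"ty":-0.03,"tz":0,"twist":0.96,"grip":0.3},{"tx":-0.38,"ty":-0.03,"tz":0,"twist":0.96,"grip":0.3},{"tx":-0.38,"ty":-0.03,"tz":0,"twist":0.96,"grip":0.3},{"tx":-0.38,"ty":-0.03,"tz":0,"twist":0.96,"grip":0.3},{"tx":-0.38,"ty":-0.03,"tz":0,"twist":0.96,"grip":0.3},{"tx":-0.38,"ty":-0.03,"tz":-0.4,"twist":0.96,"grip":0.3},{"tx":-0.38,"ty":-0.03,"tz":-0.8,"twist":0.96,"grip":0.3},{"tx":0,"ty":0,"tz":-0.8,"twist":0.96,"grip":0.3},{"tx":0,"ty":0,"tz":-0.9,"twist":0,"grip":0.3},{"tx":0,"ty":0,"tz":0,"twist":0,"grip":0.3},{"tx":0,"ty":0,"tz":0,"twist":0,"grip":0.3}]'
python3 - <<'E'
from h import *
st(); snap2('wrist','w22')
print(proj('wrist',[.4389,-.2284,.06]))
E
```

```text
clock: 39.05
ee_pos: [0.4374, -0.2285, 0.1086]
eef_rot: [-0.022, 0.708, 0.023, 0.706]
force: [0.4, -0.6, 0.8]
width: 0.0596
t 39.05 pos [ 0.4374 -0.2285  0.1086] x [-0.0026  0.0004 -1.    ] y [-0.0638  0.998   0.0006] jawyaw 93.66 F [ 0.4 -0.6  0.8] w 0.0596 q [-0.06  0.43  0.57  2.07 -0.34  0.73  2.36]
[279.621  240.3142]
```

View pics/w22.png

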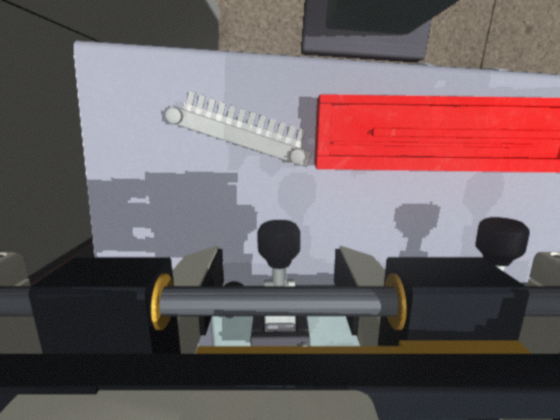

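```bash
python3 -m creep '[{"tx":0.03,"ty":0,"tz":-0.6,"twist":0,"grip":0.3},{"tx":0,"ty":0,"tz":-0.6,"twist":0,"grip":0.3},{"tx":0,"ty":0,"tz":-0.38,"twist":0,"grip":0.3},{"tx":0,"ty":0,"tz":0,"twist":0,"grip":-1},{"tx":0,"ty":0,"tz":0,"twist":0,"grip":-1},{"tx":0,"ty":0,"tz":0,"twist":0,"grip":-1},{"tx":0,"ty":0,"tz":0,"twist":0,"grip":-1},{"tx":0,"ty":0,"tz":0,"twist":0,"grip":-1}]' 40
python3 -m creep '[{"tx":0.1,"ty":0.007,"tz":0,"twist":0,"grip":-1},{"tx":0.1,"ty":0.007,"tz":0,"twist":0,"grip":-1},{"tx":0.1,"ty":0.007,"tz":0,"twist":0,"grip":-1},{"tx":0.1,"ty":0.007,"tz":0,"twist":0,"grip":-1},{"tx":0.1,"ty":0.007,"tz":0,"twist":0,"grip":-1},{"tx":0.1,"ty":0.007,"tz":0,"twist":0,"grip":-1},{"tx":0.1,"ty":0.007,"tz":0,"twist":0,"grip":-1},{"tx":0.06,"ty":0.004,"tz":0,"twist":0,"grip":-1},{"tx":0,"ty":0,"tz":0,"twist":0,"grip":-1}]'
```

```text
clock: 39.9
ee_pos: [0.4401, -0.2284, 0.0464]
eef_rot: [-0.023, 0.706, 0.023, 0.707]
force: [-0.0, 1.9, 6.5]
width: 0.0276
clock: 40.8
ee_pos: [0.47, -0.2261, 0.0463]
eef_rot: [-0.023, 0.707, 0.023, 0.707]
force: [-2.3, 2.1, 10.1]
width: 0.0277
```

```bash
python3 -m creep '[{"tx":0.06,"ty":0.004,"tz":0,"twist":0,"grip":-1},{"tx":0,"ty":0,"tz":0,"twist":0,"grip":-1}]';  python3 -m creep '[{"tx":0.08,"ty":0.006,"tz":0,"twist":0,"grip":-1},{"tx":0,"ty":0,"tz":0,"twist":0,"grip":-1}]'
```

```text
clock: 41.0
ee_pos: [0.4701, -0.2261, 0.0462]
eef_rot: [-0.022, 0.708, 0.023, 0.706]
force: [-10.4, 2.2, 17.5]
width: 0.0274
clock: 41.2
ee_pos: [0.4703, -0.2262, 0.046]
eef_rot: [-0.021, 0.709, 0.023, 0.704]
force: [-19.3, 2.1, 26.5]
width: 0.0274
```

```bash
python3 -m creep '[{"tx":-0.12,"ty":-0.009,"tz":0,"twist":0,"grip":-1},{"tx":0,"ty":0,"tz":0,"twist":0,"grip":0.3},{"tx":0,"ty":0,"tz":0,"twist":0,"grip":0.3},{"tx":0,"ty":0,"tz":0,"twist":0,"grip":0.3},{"tx":0,"ty":0,"tz":0.6,"twist":0,"grip":0.3},{"tx":0,"ty":0,"tz":0.9,"twist":0,"grip":0.3},{"tx":-0.27,"ty":0.92,"tz":0,"twist":0.01,"grip":0.3},{"tx":-0.27,"ty":0.92,"tz":0,"twist":0.01,"grip":0.3},{"tx":-0.27,"ty":0.92,"tz":0,"twist":0.01,"grip":0.3},{"tx":-0.27,"ty":0.92,"tz":0,"twist":0.01,"grip":0.3},{"tx":0,"ty":0,"tz":0,"twist":0,"grip":0.3},{"tx":0,"ty":0,"tz":0,"twist":0,"grip":0.3}]'
python3 - <<'E'
from h import *
st(); snap2('wrist','w23')
print(proj('wrist',[.4275,-.079,.06]))
E
```

```text
clock: 42.4
ee_pos: [0.4277, -0.0784, 0.1057]
eef_rot: [-0.026, 0.707, 0.026, 0.707]
force: [-0.7, -1.8, 0.6]
width: 0.0595
t 42.4 pos [ 0.4277 -0.0784  0.1057] x [ 0.0003  0.0001 -1.    ] y [-0.073   0.9973  0.0001] jawyaw 94.19 F [-0.7 -1.8  0.6] w 0.0595 q [-0.41  0.35  0.59  2.21 -0.31  0.66  2.05]
[279.6936 240.962 ]
```

View pics/w23.png

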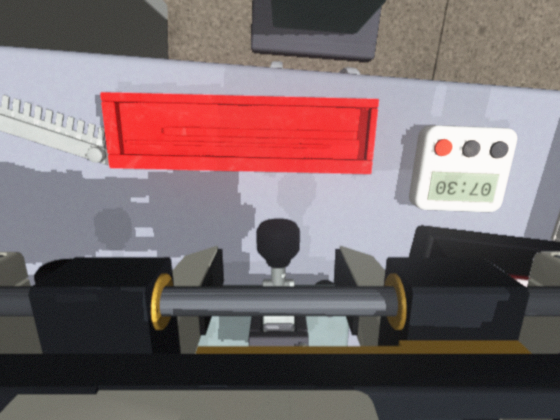

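```bash
python3 -m creep '[{"tx":0,"ty":-0.02,"tz":-0.6,"twist":0,"grip":0.3},{"tx":0,"ty":0,"tz":-0.6,"twist":0,"grip":0.3},{"tx":0,"ty":0,"tz":-0.28,"twist":0,"grip":0.3},{"tx":0,"ty":0,"tz":0,"twist":0,"grip":-1},{"tx":0,"ty":0,"tz":0,"twist":0,"grip":-1},{"tx":0,"ty":0,"tz":0,"twist":0,"grip":-1},{"tx":0,"ty":0,"tz":0,"twist":0,"grip":-1},{"tx":0,"ty":0,"tz":0,"twist":0,"grip":-1}]' 40
python3 -m creep '[{"tx":0.1,"ty":0.007,"tz":0,"twist":0,"grip":-1},{"tx":0.1,"ty":0.007,"tz":0,"twist":0,"grip":-1},{"tx":0.1,"ty":0.007,"tz":0,"twist":0,"grip":-1},{"tx":0.1,"ty":0.007,"tz":0,"twist":0,"grip":-1},{"tx":0.1,"ty":0.007,"tz":0,"twist":0,"grip":-1},{"tx":0.1,"ty":0.007,"tz":0,"twist":0,"grip":-1},{"tx":0.1,"ty":0.007,"tz":0,"twist":0,"grip":-1},{"tx":0.1,"ty":0.007,"tz":0,"twist":0,"grip":-1},{"tx":0,"ty":0,"tz":0,"twist":0,"grip":-1}]'; python3 -m creep '[{"tx":0.06,"ty":0.004,"tz":0,"twist":0,"grip":-1},{"tx":0,"ty":0,"tz":0,"twist":0,"grip":-1}]'
```

```text
clock: 43.25
ee_pos: [0.4278, -0.0788, 0.0469]
eef_rot: [-0.025, 0.706, 0.026, 0.707]
force: [-1.4, 2.1, 4.7]
width: 0.0276
clock: 44.15
ee_pos: [0.4577, -0.0765, 0.0467]
eef_rot: [-0.024, 0.708, 0.026, 0.705]
force: [-8.4, 4.4, 16.1]
width: 0.0274
clock: 44.35
ee_pos: [0.4577, -0.0764, 0.0466]
eef_rot: [-0.024, 0.709, 0.026, 0.704]
force: [-15.4, 3.9, 22.7]
width: 0.0275
```

```bash
python3 -m creep '[{"tx":-0.12,"ty":-0.009,"tz":0,"twist":0,"grip":-1},{"tx":0,"ty":0,"tz":0,"twist":0,"grip":0.3},{"tx":0,"ty":0,"tz":0,"twist":0,"grip":0.3},{"tx":0,"ty":0,"tz":0,"twist":0,"grip":0.3},{"tx":0,"ty":0,"tz":0.6,"twist":0,"grip":0.3},{"tx":0,"ty":0,"tz":0.9,"twist":0,"grip":0.3},{"tx":0,"ty":0,"tz":0.9,"twist":0,"grip":0.3},{"tx":0,"ty":-0.3,"tz":0.9,"twist":0,"grip":0.3},{"tx":0.2,"ty":-0.4,"tz":0.9,"twist":0,"grip":0.3},{"tx":0.2,"ty":-0.4,"tz":0.9,"twist":0,"grip":0.3},{"tx":0.2,"ty":-0.3,"tz":0.9,"twist":0,"grip":0.3},{"tx":0,"ty":0,"tz":0,"twist":0,"grip":0.3},{"tx":0,"ty":0,"tz":0,"twist":0,"grip":0.3}]'
python3 - <<'E'
from h import *
st(); snap2('wrist','w24');snap2('scene','s24'); crop('s24',250,190,410,330,4.2)
E
```

```text
clock: 45.65
ee_pos: [0.4814, -0.1343, 0.2867]
eef_rot: [-0.025, 0.706, 0.025, 0.707]
force: [0.3, 0.5, -0.2]
width: 0.06
t 45.65 pos [ 0.4814 -0.1343  0.2867] x [ 0.0014 -0.0001 -1.    ] y [-0.0697  0.9976 -0.0002] jawyaw 94.0 F [ 0.3  0.5 -0.2] w 0.06 q [-0.43  0.21  0.72  1.85 -0.15  1.14  1.99]
```

View pics/w24.png

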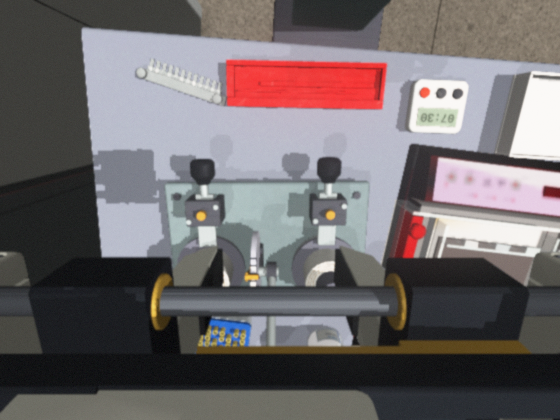

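View pics/s24_c250_190.png

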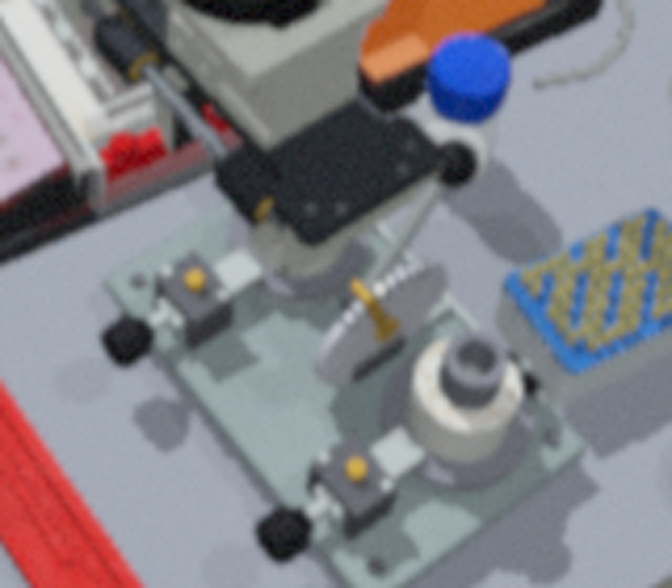

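```bash
python3 - <<'E'
from h import *
def rayl(m,uv):
    K=np.array(m['mtx']);T=np.array(m['T']); return T[:3,3],T[:3,:3]@np.linalg.solve(K,[uv[0],uv[1],1.])
yaw=np.radians(4.2); O=np.array([.598,-.141,0]); Rz=np.array([[np.cos(yaw),-np.sin(yaw),0],[np.sin(yaw),np.cos(yaw),0],[0,0,1]])
def plane(m,uv,ys):
    o,d=rayl(m,uv); o=Rz.T@(o-O); d=Rz.T@d; return o+d*(ys-o[1])/d[1]
def sph(m,uv,r):   # intersection with cylinder radius r about pivot axis (stand x,z)
    o,d=rayl(m,uv); o=Rz.T@(o-O)-[-.010,.006,.072]; d=Rz.T@d
    A=d[0]**2+d[2]**2;B=2*(o[0]*d[0]+o[2]*d[2]);C=o[0]**2+o[2]**2-r*r
    t=(-B-np.sqrt(max(B*B-4*A*C,0)))/2/A; p=o+d*t; return p, np.arctan2(-p[0],p[2])+.55
for n,uv in [('w6',(222.5,136.4)),('w20',(226,149)),('w21',(233.9,136.8)),('w3',(273.9,256.9)),('s24',(335.2,258.3))]:
    m=L(n); p,a=sph(m,uv,.067); print(n,'cyl',p,'a',a, 'plane',plane(m,uv,-.014))
for n,uv in [('w6',(331,108)),('w20',(394,110)),('w21',(90+738/2.8,302/2.8))]:
    print('ball',n,sph(L(n),uv,.112))
E
```

```text
w6 cyl [-0.0215 -0.0194  0.0635] a 0.8768614010669307 plane [-0.0336 -0.014   0.1235]
w20 cyl [-0.0217 -0.019   0.0634] a 0.8793859419360686 plane [-0.0335 -0.014   0.1239]
w21 cyl [-0.022  -0.0189  0.0633] a 0.8845477778810539 plane [-0.0347 -0.014   0.1148]
w3 cyl [-0.0251 -0.0186  0.0621] a 0.9335376844560113 plane [-0.0078 -0.014   0.0732]
s24 cyl [-0.0248 -0.0196  0.0622] a 0.9292533573815382 plane [-0.0353 -0.014   0.1352]
ball w6 (array([0.0539, 0.0003, 0.0982]), np.float64(0.04771431509306834))
ball w20 (array([0.055 , 0.0007, 0.0976]), np.float64(0.03646970182753784))
ball w21 (array([0.0542, 0.    , 0.098 ]), np.float64(0.04467396998452211))
```

```bash
python3 -m creep '[{"tx":0.6,"ty":0.01,"tz":0,"twist":0,"grip":0.3},{"tx":0.8,"ty":0.01,"tz":0,"twist":0,"grip":0.3},{"tx":0.8,"ty":0.01,"tz":0,"twist":0,"grip":0.3},{"tx":0.8,"ty":0.01,"tz":0,"twist":0,"grip":0.3},{"tx":0.8,"ty":0.01,"tz":0,"twist":0,"grip":0.3},{"tx":0.24,"ty":0.01,"tz":-0.5,"twist":0,"grip":0.3},{"tx":0,"ty":0,"tz":-0.7,"twist":0,"grip":0.3},{"tx":0,"ty":0,"tz":0,"twist":0,"grip":0.3},{"tx":0,"ty":0,"tz":0,"twist":0,"grip":0.3}]'
python3 - <<'E'
from h import *
st(); snap2('wrist','w25');snap2('scene','s25')
print(proj('wrist',[.643,-.1317,.169]))
E
```

```text
clock: 46.65
ee_pos: [0.6414, -0.1313, 0.2373]
eef_rot: [-0.025, 0.708, 0.025, 0.706]
force: [0.4, -0.2, 0.1]
width: 0.0596
t 46.65 pos [ 0.6414 -0.1313  0.2373] x [-0.0031  0.0003 -1.    ] y [-0.07    0.9975  0.0005] jawyaw 94.01 F [ 0.4 -0.2  0.1] w 0.0596 q [-0.3   0.54  0.66  1.53 -0.35  1.19  2.07]
[278.9531 229.3668]
```

View pics/w25.png

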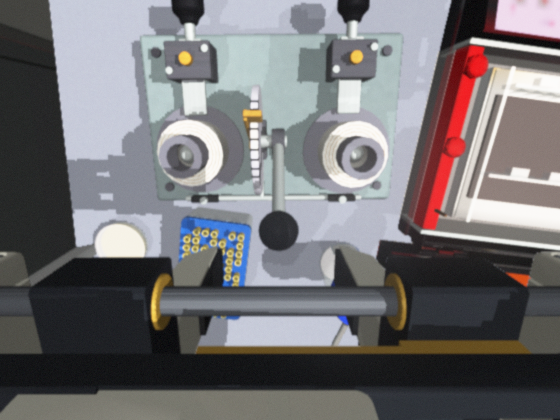

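View pics/s25.png

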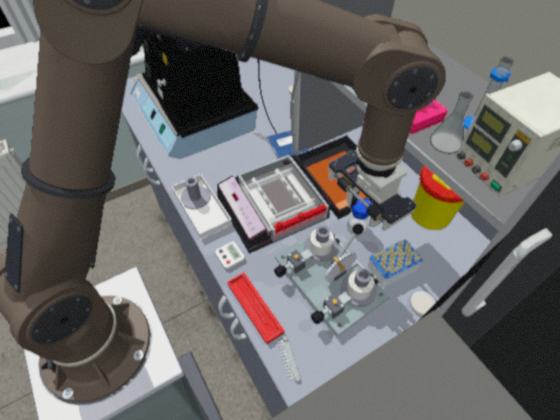

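Ball at (279,230), exactly as predicted. Keepers are over both flanges, and the index tip is at (253,116).

```bash
cat >> h.py <<'E'
def rayl(m,uv):
    K=np.array(m['mtx']);T=np.array(m['T']); return T[:3,3],T[:3,:3]@np.linalg.solve(K,[uv[0],uv[1],1.])
def sph(m,uv,r,O=(.598,-.141,0),yaw=4.2):
    yaw=np.radians(yaw); Rz=np.array([[np.cos(yaw),-np.sin(yaw),0],[np.sin(yaw),np.cos(yaw),0],[0,0,1]])
    o,d=rayl(m,uv); o=Rz.T@(o-np.array(O))-[-.010,.006,.072]; d=Rz.T@d
    A=d[0]**2+d[2]**2;B=2*(o[0]*d[0]+o[2]*d[2]);C=o[0]**2+o[2]**2-r*r
    t=(-B-np.sqrt(max(B*B-4*A*C,0)))/2/A; p=o+d*t; return p, np.arctan2(-p[0],p[2])+.55
E
python3 - <<'E'
from h import *
m=L('w25')
print(sph(m,(253,115.5),.067),sph(m,(279,230),.112)); crop('w25',140,20,410,260,2.9)
# platters
E
```

```text
(array([-0.0233, -0.0182,  0.0628]), np.float64(0.9046418207220877)) (array([0.0534, 0.0006, 0.0984]), np.float64(0.05262397736411495))
```

View pics/w25_c140_20.png

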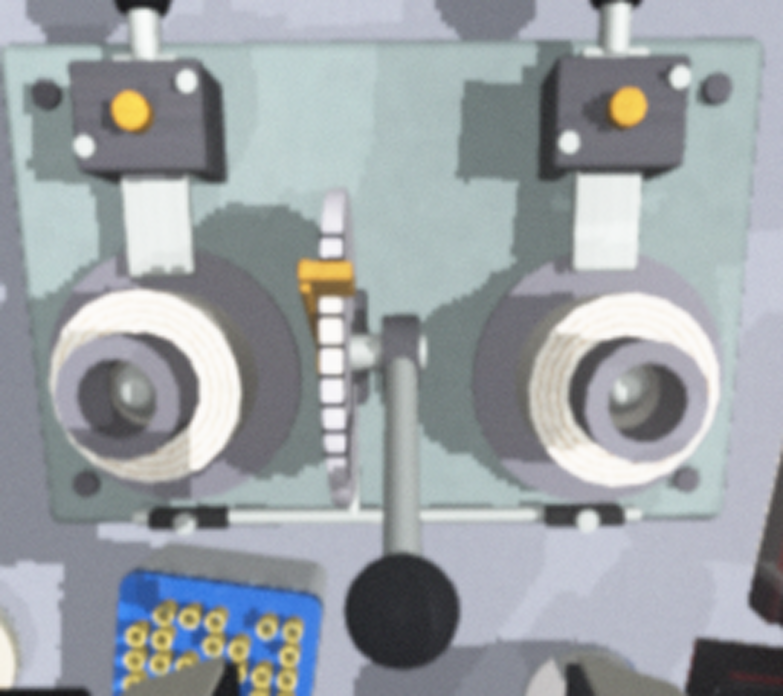

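```bash
python3 -m creep '[{"tx":0.03,"ty":0,"tz":-0.6,"twist":0,"grip":0.3},{"tx":0,"ty":0,"tz":-0.7,"twist":0,"grip":0.3},{"tx":0,"ty":0,"tz":-0.5,"twist":0,"grip":0.3},{"tx":0,"ty":0,"tz":0,"twist":0,"grip":0.3},{"tx":0,"ty":0,"tz":0,"twist":0,"grip":-1},{"tx":0,"ty":0,"tz":0,"twist":0,"grip":-1},{"tx":0,"ty":0,"tz":0,"twist":0,"grip":-1},{"tx":0,"ty":0,"tz":0,"twist":0,"grip":-1},{"tx":0,"ty":0,"tz":0,"twist":0,"grip":-1}]' 12
```

```text
clock: 47.65
ee_pos: [0.6442, -0.1312, 0.167]
eef_rot: [-0.025, 0.706, 0.025, 0.707]
force: [-0.4, 0.5, 3.8]
width: 0.027
```

```bash
python3 -m creep '[{"tx":-0.184,"ty":-0.0145,"tz":0.085,"twist":0,"grip":-1},{"tx":-0.184,"ty":-0.0145,"tz":0.085,"twist":0,"grip":-1},{"tx":-0.195,"ty":-0.0145,"tz":0.06,"twist":0,"grip":-1},{"tx":-0.195,"ty":-0.0145,"tz":0.06,"twist":0,"grip":-1},{"tx":-0.2,"ty":-0.0145,"tz":0.03,"twist":0,"grip":-1},{"tx":-0.2,"ty":-0.0145,"tz":0.03,"twist":0,"grip":-1},{"tx":-0.2,"ty":-0.0145,"tz":0,"twist":0,"grip":-1},{"tx":-0.2,"ty":-0.0145,"tz":0,"twist":0,"grip":-1},{"tx":-0.2,"ty":-0.0145,"tz":-0.03,"twist":0,"grip":-1},{"tx":-0.2,"ty":-0.0145,"tz":-0.03,"twist":0,"grip":-1},{"tx":0,"ty":0,"tz":0,"twist":0,"grip":-1},{"tx":0,"ty":0,"tz":0,"twist":0,"grip":-1}]'
python3 - <<'E'
from h import *
st(); snap2('wrist','w26')
E
```

```text
clock: 48.85
ee_pos: [0.5635, -0.1376, 0.1776]
eef_rot: [-0.024, 0.708, 0.025, 0.705]
force: [-3.7, 1.8, 8.3]
width: 0.0272
t 48.85 pos [ 0.5635 -0.1376  0.1776] x [-0.0034  0.0007 -1.    ] y [-0.0696  0.9976  0.0009] jawyaw 93.99 F [-3.7  1.8  8.3] w 0.0272 q [-0.31  0.48  0.66  1.8  -0.34  0.98  2.13]
```

View pics/w26.png

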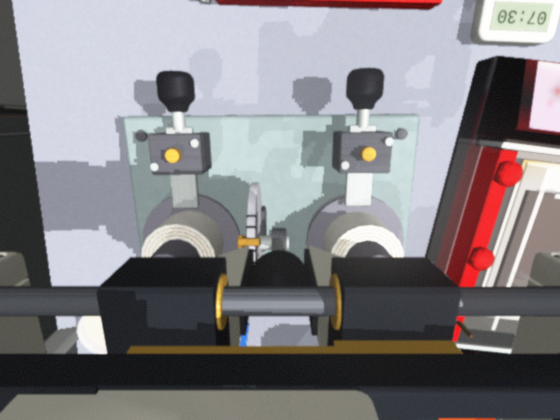

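```bash
python3 -m creep '[{"tx":-0.19,"ty":-0.0145,"tz":-0.055,"twist":0,"grip":-1},{"tx":-0.18,"ty":-0.0145,"tz":-0.055,"twist":0,"grip":-1},{"tx":0,"ty":0,"tz":0,"twist":0,"grip":-1},{"tx":0,"ty":0,"tz":0,"twist":0,"grip":-1}]'
python3 -m creep '[{"tx":0,"ty":0,"tz":0,"twist":0,"grip":0.1},{"tx":0,"ty":0,"tz":0,"twist":0,"grip":0.1},{"tx":0,"ty":0,"tz":0,"twist":0,"grip":0.1},{"tx":0,"ty":0,"tz":0,"twist":0,"grip":0.1},{"tx":0,"ty":0,"tz":0.8,"twist":0,"grip":0.1},{"tx":0,"ty":0,"tz":0.9,"twist":0,"grip":0.1},{"tx":0.7,"ty":0,"tz":0.3,"twist":0,"grip":0.1},{"tx":0.8,"ty":0,"tz":0,"twist":0,"grip":0.1},{"tx":0.8,"ty":0,"tz":0,"twist":0,"grip":0.1},{"tx":0,"ty":0,"tz":0,"twist":0,"grip":0.1},{"tx":0,"ty":0,"tz":0,"twist":0,"grip":0.1}]'
python3 - <<'E'
from h import *
st(); snap2('wrist','w27'); snap2('scene','s27');snap2('top','t27'); crop('w27',140,20,410,260,2.9); crop('s27',250,190,410,330,4.2)
E
```

```text
clock: 49.3
ee_pos: [0.5491, -0.1387, 0.1731]
eef_rot: [-0.025, 0.708, 0.025, 0.706]
force: [-3.9, 0.7, 6.9]
width: 0.0273
clock: 50.4
ee_pos: [0.6427, -0.1387, 0.2528]
eef_rot: [-0.025, 0.707, 0.025, 0.706]
force: [-0.2, 0.2, -0.6]
width: 0.0506
t 50.4 pos [ 0.6427 -0.1387  0.2528] x [-0.0013 -0.0007 -1.    ] y [-0.0705  0.9975 -0.0006] jawyaw 94.04 F [-0.2  0.2 -0.6] w 0.0506 q [-0.29  0.54  0.68  1.51 -0.35  1.22  2.08]
```

View pics/w27.png

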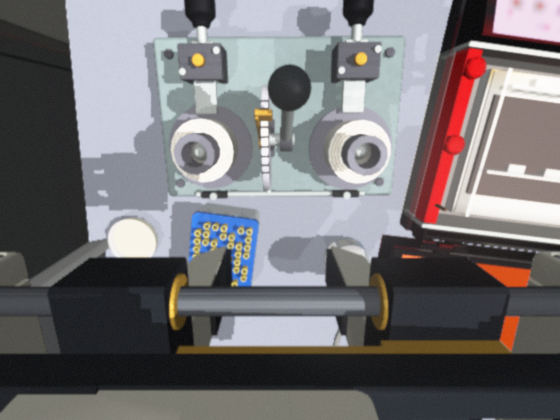

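View pics/s27_c250_190.png

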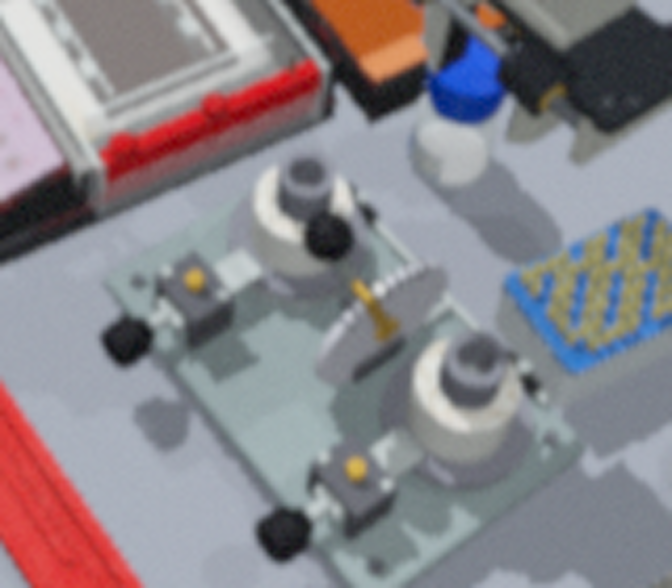

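View pics/w27_c140_20.png

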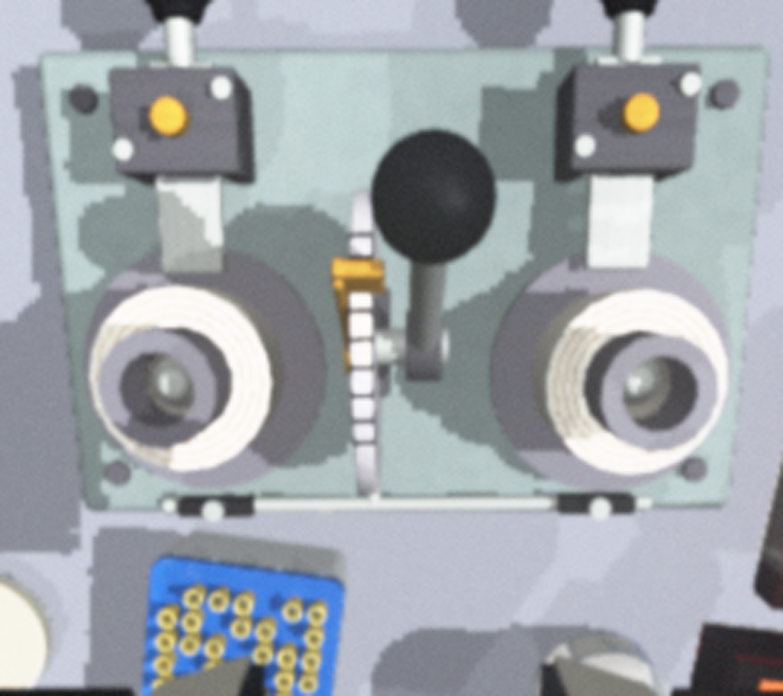

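```bash
cat > pnp.py <<'E'
from h import *
def solve(name,crp,s,corners,tips):
    m=L(name); K=np.array(m['mtx'])
    O3=np.array([(-112,-132,28),(-112,132,28),(58,132,28),(58,-132,28),(0,-75,92),(0,75,92)])/1000.
    U=np.array([(crp[0]+u/s,crp[1]+v/s) for u,v in corners+tips])
    ok,r,t=cv2.solvePnP(O3,U,K,None,flags=cv2.SOLVEPNP_SQPNP)
    ok,r,t=cv2.solvePnP(O3,U,K,None,r,t,True)
    pr=cv2.projectPoints(O3,r,t,K,None)[0][:,0]; print(name,'resid px',np.abs(pr-U).max().round(2))
    Rm=cv2.Rodrigues(r)[0]; T=np.eye(4);T[:3,:3]=Rm.T;T[:3,3]=(-Rm.T@t).ravel()
    # implied stand pose
    W=np.array(m['T'])@np.linalg.inv(T); print(' stand',W[:3,3],np.degrees(np.arctan2(W[1,0],W[0,0])), 'tilt',np.degrees(np.arccos(W[2,2])))
    return dict(mtx=K,T=T)
def ang(m,crp,s,uv,r): return sph(m,(crp[0]+uv[0]/s,crp[1]+uv[1]/s),r,(0,0,0),0)
if __name__=='__main__':
    m=solve('w25',(140,20),2.9,[(5,43),(762,39),(722,518),(53,520)],[(133,388),(632,388)])
    print('idx',ang(m,(140,20),2.9,(326,272),.067),'ball',ang(m,(140,20),2.9,(402,611),.112))
    m=solve('w27',(140,20),2.9,[(42,55),(766,47),(726,504),(90,508)],[(172,378),(645,380)])
    print('idx',ang(m,(140,20),2.9,(358,272),.067),'ball',ang(m,(140,20),2.9,(434,196),.112))
    for n,i,b in (('w27',(358,272),(434,196)),):
        mm=L(n); f=lambda uv:(140+uv[0]/2.9,20+uv[1]/2.9)
        print('cal idx',sph(mm,f(i),.067,(.5975,-.141,0)),'ball',sph(mm,f(b),.112,(.5975,-.141,0)))
    mm=L('s27'); f=lambda uv:(250+uv[0]/4.2,190+uv[1]/4.2)
    print('scene idx',sph(mm,f((358,288)),.067,(.5975,-.141,0)),'ball',sph(mm,f((328,236)),.112,(.5975,-.141,0)))
E
python3 pnp.py
```

```text
w25 resid px 2.78
 stand [ 0.5979 -0.1404 -0.0032] 4.215343755392297 tilt 0.8143638293380802
idx (array([-0.0225, -0.0192,  0.0631]), np.float64(0.8932125062486046)) ball (array([0.0582, 0.0001, 0.0957]), np.float64(0.003149401499980109))
w27 resid px 3.07
 stand [ 0.5978 -0.1403 -0.0057] 4.470893917318727 tilt 0.6376993080223954
idx (array([-0.0223, -0.0198,  0.0632]), np.float64(0.8893109513230049)) ball (array([-0.0375, -0.0004,  0.1055]), np.float64(0.891688936562866))
cal idx (array([-0.0233, -0.0188,  0.0628]), np.float64(0.9045253627192018)) ball (array([-0.0386,  0.0001,  0.1051]), np.float64(0.9020576870269128))
scene idx (array([-0.0247, -0.0203,  0.0623]), np.float64(0.9279124397831281)) ball (array([-0.0375, -0.0029,  0.1055]), np.float64(0.8913316024970945))
```

```bash
python3 -m creep '[{"tx":0,"ty":-0.1,"tz":0,"twist":-0.9,"grip":0.1},{"tx":-0.1,"ty":-0.2,"tz":0,"twist":-0.94,"grip":0.1},{"tx":-0.1,"ty":-0.2,"tz":0,"twist":-0.94,"grip":0.1},{"tx":-0.1,"ty":-0.2,"tz":0,"twist":-0.94,"grip":0.1},{"tx":-0.2,"ty":-0.2,"tz":0,"twist":-0.94,"grip":0.1},{"tx":-0.2,"ty":-0.2,"tz":0,"twist":-0.94,"grip":0.1},{"tx":-0.2,"ty":-0.2,"tz":0,"twist":-0.94,"grip":0.1},{"tx":-0.2,"ty":-0.2,"tz":0,"twist":-0.94,"grip":0.1},{"tx":-0.2,"ty":-0.2,"tz":0,"twist":-0.94,"grip":0.1},{"tx":-0.2,"ty":-0.1,"tz":0,"twist":-0.94,"grip":0.1},{"tx":-0.2,"ty":-0.1,"tz":0,"twist":-0.94,"grip":0.1},{"tx":-0.1,"ty":0,"tz":0,"twist":-0.9,"grip":0.1},{"tx":0,"ty":0,"tz":0,"twist":0,"grip":0.1},{"tx":0,"ty":0,"tz":0,"twist":0,"grip":0.1}]'
python3 - <<'E'
from h import *
st(); snap2('wrist','w28'); crop('w28',150,0,390,230,3.2)
E
```

```text
clock: 51.95
ee_pos: [0.5705, -0.2143, 0.2537]
eef_rot: [0.48, 0.52, -0.479, 0.52]
force: [0.2, 0.5, 1.1]
width: 0.0504
t 51.95 pos [ 0.5705 -0.2143  0.2537] x [ 0.0003  0.0004 -1.    ] y [0.9967 0.0809 0.0004] jawyaw 4.64 F [0.2 0.5 1.1] w 0.0504 q [-0.42  0.59  1.12  1.65 -0.56  1.26  0.9 ]
```

View pics/w28_c150_0.png

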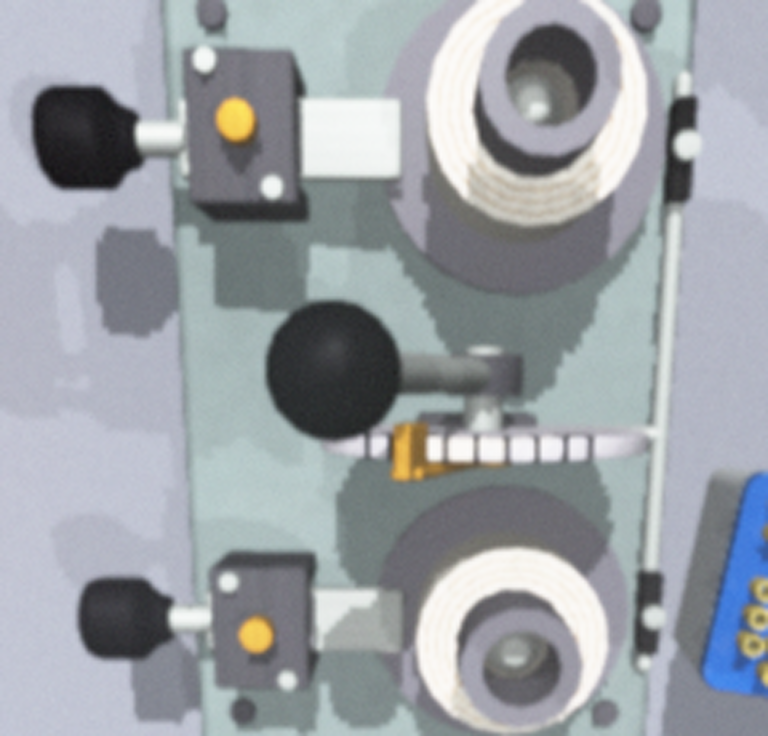

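```bash
python3 - <<'E'
from h import *
m=L('w28'); f=lambda u,v:(150+u/3.2,v/3.2)
a=ray(m,f(537,103),.092);b=ray(m,f(515,653),.092); print(a,b,(a+b)/2)
mid=(a+b)/2
for O in ((.5975,-.141,0),(mid[0],mid[1],0)):
    print('idx',[sph(m,f(u,450),.067,O,4.3)[1].round(3) for u in (400,409,418)],'ball',sph(m,f(334,370),.112,O,4.3))
E
```

```text
[ 0.593  -0.0662  0.092 ] [ 0.6036 -0.2173  0.092 ] [ 0.5983 -0.1418  0.092 ]
idx [np.float64(0.928), np.float64(0.892), np.float64(0.857)] ball (array([-0.038 , -0.0003,  0.1054]), np.float64(0.8956963263730299))
idx [np.float64(0.94), np.float64(0.904), np.float64(0.869)] ball (array([-0.0387,  0.0005,  0.1051]), np.float64(0.9030256062771265))
```

```bash
python3 -m creep '[{"tx":-0.2,"ty":0,"tz":0.8,"twist":0,"grip":0.1},{"tx":-0.5,"ty":0,"tz":0.8,"twist":0,"grip":0.1},{"tx":-0.5,"ty":0,"tz":0.5,"twist":0,"grip":0.1},{"tx":-0.5,"ty":0,"tz":0,"twist":0,"grip":0.1},{"tx":0,"ty":0,"tz":0,"twist":0,"grip":0.1},{"tx":0,"ty":0,"tz":0,"twist":0,"grip":0.1}]'
python3 - <<'E'
from h import *
st(); snap2('top','t29'); snap2('scene','s29')
for t in ('bottle','timer','core_1','reel_1'): print(t,[(np.round(d['uv'],1),round(d['p'],2)) for d in ctrl.spot_in(t,'top')])
E
```

```text
clock: 52.6
ee_pos: [0.5031, -0.214, 0.3377]
eef_rot: [0.48, 0.52, -0.479, 0.52]
force: [-0.1, 1.3, 0.5]
width: 0.0502
t 52.6 pos [ 0.5031 -0.214   0.3377] x [ 0.0012  0.0012 -1.    ] y [0.9968 0.0798 0.0013] jawyaw 4.58 F [-0.1  1.3  0.5] w 0.0502 q [-0.54  0.41  1.24  1.67 -0.4   1.35  0.84]
bottle [(array([310.5, 158.6]), 0.91), (array([368.2, 197.7]), 0.25)]
timer [(array([273.6, 273.2]), 0.71), (array([202.1, 274.3]), 0.36)]
core_1 [(array([200.7, 273.8]), 0.64), (array([347.8, 211.1]), 0.54)]
reel_1 [(array([365.4, 198.3]), 0.98), (array([310.6, 203.6]), 0.97)]
```

View pics/t29.png

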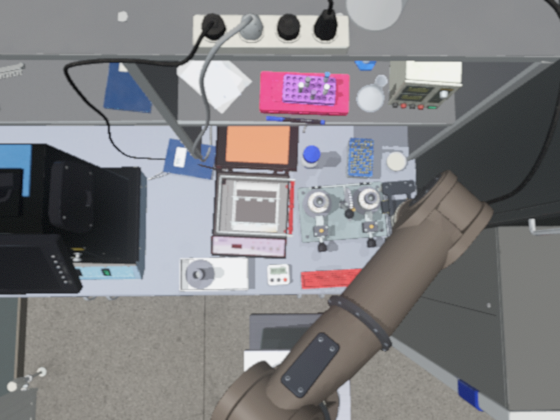

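View pics/s29.png

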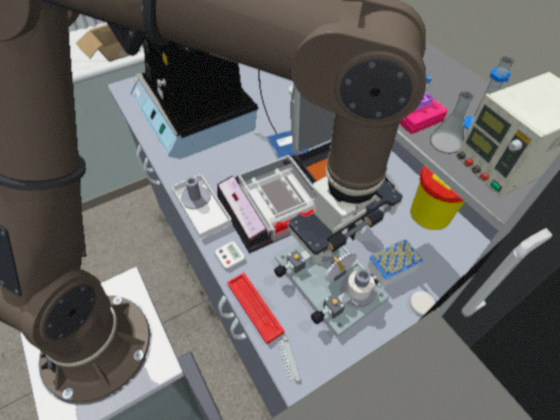

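```bash
python3 -m creep '[{"tx":-0.2,"ty":0.5,"tz":0,"twist":0,"grip":0.1},{"tx":-0.2,"ty":0.7,"tz":0,"twist":0.3,"grip":0.1},{"tx":-0.2,"ty":0.7,"tz":0,"twist":0.5,"grip":0.1},{"tx":-0.2,"ty":0.7,"tz":0,"twist":0.5,"grip":0.1},{"tx":0,"ty":0.5,"tz":0,"twist":0.5,"grip":0.1},{"tx":0,"ty":0,"tz":0,"twist":0,"grip":0.1},{"tx":0,"ty":0,"tz":0,"twist":0,"grip":0.1}]'
python3 - <<'E'
from h import *
st(); ctrl.sign_off()
E
```

```text
clock: 53.6
ee_pos: [0.4709, -0.0903, 0.3376]
eef_rot: [0.411, 0.575, -0.411, 0.575]
force: [-0.3, -1.0, 0.5]
width: 0.0502
t 53.6 pos [ 0.4709 -0.0903  0.3376] x [ 0.0002 -0.0002 -1.    ] y [0.9463 0.3232 0.0001] jawyaw 18.86 F [-0.3 -1.   0.5] w 0.0502 q [-0.95  0.2   1.26  1.82 -0.2   1.27  0.69]
the job is handed in; nothing more can be done
```

The changeover is done and handed in at about 54 s. There was only one spent core, on the right spindle. I pulled both knobs, put the core in the tray, set one reel on each spindle and pushed both knobs home. Only then did I move the brake lever to the index pointer.

**Last checks:**
- **Reels:** both sit on their platters with the spindle tips visible in the bores.
- **Keepers:** each knob travelled the full 30 mm back to its stop, and the tongues lie over the flanges in the last close-up.
- **Core:** it stands inside the tray.
- **Bystanders:** the bottle and timer are where they started, as far as the top view can show.
- **Lever:** it reads about 0.89–0.90 rad. The wrist-camera views put the pointer within about 0.005 rad of it.
- **Disagreement:** the coarser scene-camera view put the pointer about 0.04 rad further on (0.93 against 0.89). One pixel there is about that much, so I trusted the wrist views and left the lever as it was.

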